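Vegetables into their keepers

ROBOT

A 6-joint arm with a two-finger parallel gripper is mounted at the origin on a cart in front of the work surface, level with it; the furniture and walls round the work are solid. World frame = base frame: x ahead of the robot, y to its left, z up, the work surface at z = 0. Lengths are in mm, angles in rad, forces in N, time in s.
With the tool pointing down it reaches from about 350 to 875 mm from the base axis. Payload 4.2 kg.
Tool frame: the origin (TCP) lies between the finger pads; the fingertips stand 25 mm ahead of it and the grasp point (between the pads) lies 6 mm ahead of it; z points along the fingers, y is the line along which they close (so a half turn about z gives the same grasp; the last joint's range is limited). The gripper opens to 85 mm and grips with 20 to 120 N. Pads are 22 mm wide; open, the fingers measure 114 mm over their backs; the gripper's body (76 mm by 85 mm) begins 54 mm behind the grasp point. The pads swing forward as they close: fully open they stand 13 mm farther back than shut.
Start: joints at [1.452, 0.385, 0.008, 0, -1.194, -0.259], TCP at [230.515, 580.915, 256.312] pointing down, gripper open.
Joint ranges: [-3.14, 3.14], [-1.21, 2.06], [-1.07, 1.41], [-3.16, 2.05], [-2.99, -0.16], [-3.1, 3.1]. Speed limits (rad/s): [2.79, 2.79, 3.14, 3.14, 3.14, 3.14].

INTERFACE

Orientations are given as a unit quaternion [x, y, z, w].
In Python, from bench import read_state, imaging, workorder, nets gives the robot as it stands.
- The arm moves only by the tool apply_moves, never from a script. Its argument "rows" is a list of rows, each an object with "hand": the opening, from -1 (shut) to 1 (fully open); "delta_pos": the shift along the tool's x, y, z in mm, a list of three; "yaw": the turn about the tool's z in rad. A call has 1 to 12 rows; each row is the pose to reach, as a shift and turn from the pose commanded when the call began, along the tool's axes at that moment; what a row does not reach only later rows make up. A row lasts 1/12 s, in which the tool goes at most 41.7 mm and 7.16 degrees, less where a joint would pass 70% of its speed; a pose out of reach is approached as far as the arm can. A call with a gripper value outside its range is refused whole. The fingers move at their own pace and stop on an object; the grip force is fixed at half the most. Time passes only in rows, so rows that repeat a pose let the fingers close. It gives the time, the measured TCP pose, the force, the opening and the grip force at its end, in the units of the state.
- read_state(): the state, without advancing time (a new reading comes with each control period).
- imaging.get_image(name): name is "scene" or "top" or "wrist"; returns a dict with "pixels" (480x640x3 uint8, red, green, blue), "fx", "fy", "cx", "cy" (pixels), "dist" ([k1, k2, p1, p2, k3] as OpenCV has them; the pictures are not rectified), "xyz" and "rotation" of the camera in the world. Camera axes: x right, y down, z forward; pixel columns grow to the right and rows downward; lengths in mm; the calibration is good to about 2 mm. A picture is of the moment at which its call begins. There is no depth.
- workorder.job_done(): hands the job in; it is judged then, once.
Trained networks look in the newest picture that a camera, given by its name, has taken for a name from the list of things; names that differ only in an ending like _2 or _b are one class to them, and where a whole thing is asked for, a point or a joint stands for the part that bears it (a point fixed in the world has none). Each returns a list of dicts, best first, with "score" (0 to 1); they miss things now and then, are a little off and sometimes report something else, mostly with a low value. They report only what shows in the picture. A call takes as long as a camera call.
- nets.find_in(camera, query): "location" ([row, column] in pixels, amid what is visible of it).
- nets.pinpoint(camera, query): "location" ([row, column] in pixels: a listed point, or the origin of a listed thing).
The state is a dict: "clock": time; "joints": joint angles; "joint_vel": joint speeds; "joint_efforts": joint torques, N m; "position": TCP position; "ee_rot": TCP orientation; "contact_force": force on the tool from outside, world axes, zero at the start; "wrist_torque": the same for the moment, N m; "gripper_width": finger opening in mm; "grasp_force": force on a finger pad.
Only numpy, scipy, OpenCV 4.12 (cv2) and the standard library are available. Lean on these libraries where they do the work, as an engineer would, in place of code of your own. Each camera call takes 0.05 s, during which the arm holds its last target. There are 200 camera calls.

TASK

Put the vegetables away in the three stoneware keepers: set the garlic bulb in the middle of the sage-green dish and the mushroom in the middle of the mustard-yellow one (the onion stays where it is, on the terracotta-red dish), and then cover every dish with the dome of its own colour. Set everything down gently rather than dropping it, tip no dome over, see that each dome stands level on its dish's floor inside the rim, and leave the seasoning shaker where it is.

Things in the scene. Friction and masses are not known exactly. Their poses are not given: they have to be found in the camera images.
- large_dish: terracotta-red glazed stoneware dish, the large one of three, loose, 134 mm across and 13 mm high; its flat floor is 5 mm above its underside and 114 mm across, round it the rim flares up and outwards, 8 mm above the floor; it holds the onion. Origin: centre of the underside; z up.
- medium_dish: sage-green glazed stoneware dish, the medium one of three, loose, 108 mm across and 13 mm high; its flat floor is 5 mm above its underside and 88 mm across, round it the rim flares up and outwards, 8 mm above the floor; it is for the garlic. Origin: centre of the underside; z up.
- small_dish: mustard-yellow glazed stoneware dish, the small one of three, loose, 96 mm across and 13 mm high; its flat floor is 5 mm above its underside and 76 mm across, round it the rim flares up and outwards, 8 mm above the floor; it is for the mushroom. Origin: centre of the underside; z up.
- large_dome: terracotta-red stoneware dome, cover of the large dish, loose, mouth down, 108 mm across at its open foot, hollow (100 mm wide, 106 mm high inside), up to 390 g. Top 111 mm above the foot; a knob on it, 23 mm across, 28 mm high, is pinched from above at any yaw. Seated, it stands on the dish's floor, 3 mm free all round, origin 5 mm above the dish's. Origin: centre of the foot; z up.
- medium_dome: sage-green stoneware dome, cover of the medium dish, loose, mouth down, 82 mm across at its open foot, hollow (74 mm wide, 67 mm high inside), up to 260 g. Top 72 mm above the foot; a knob on it, 23 mm across, 28 mm high, is pinched from above at any yaw. Seated, it stands on the dish's floor, 3 mm free all round, origin 5 mm above the dish's. Origin: centre of the foot; z up.
- small_dome: mustard-yellow stoneware dome, cover of the small dish, loose, mouth down, 70 mm across at its open foot, hollow (62 mm wide, 50 mm high inside), up to 184 g. Top 55 mm above the foot; a knob on it, 23 mm across, 28 mm high, is pinched from above at any yaw. Seated, it stands on the dish's floor, 3 mm free all round, origin 5 mm above the dish's. Origin: centre of the foot; z up.
- garlic: pale pink garlic bulb, 56 mm across, 56 mm high with its pointed stem, widest about 20 to 25 mm above its base, stands on its base. It does not fit under the small dome. Origin: centre of its underside; z up.
- mushroom: beige mushroom with its cap up, 44 mm across the cap, 38 mm high, the cap widest about 20 to 25 mm above its base, stands on its stem. Origin: centre of its underside; z up.
- onion: brown onion, 83 mm across, 94 mm high, already standing in the middle of the terracotta-red dish, where it stays. Origin: centre of its underside; z up.
- shaker: seasoning shaker with a grey cap, 44 mm across, 90 mm high, at the back of the work beside the dishes; a bystander to be left alone. Origin: centre of its underside; z up.

How it is judged:
By the outcome, as a careful person would: the job done as asked, in the order asked, and still so for the second after the job is handed in, with the robot touching nothing.
It also fails if it takes over 115 s, if anything falls off the work surface, if the arm or the gripper's body presses on something with over 40 N, if the wrist force passes 120 N, or if a joint passes its speed limit or range.

## Working session

There is one attempt and no reset: what is moved stays moved. The work goes in short steps, Python scripts to look and compute and a tool call to move; the robot and the scene stay as the last step left them, time stands still between calls to the robot, and variables do not carry over. Pictures are saved under pics/ and viewed, at most 14 in all, crops included, and the job is handed in when it is done.

Besides the shell and the picture viewer there is one more tool, called by a JSON object that holds its "op" and its "data", one argument or row to a line. apply_moves: Moves the arm, as the interface text tells. Its arguments: {"type":"object","properties":{"rows":{"type":"array"}},"required":["rows"]}

```bash
ls; mkdir -p pics; cat > h.py <<'E'
import numpy as np, cv2
from bench import read_state, imaging, workorder, nets
from scipy.spatial.transform import Rotation as R
def cam(n,save=None):
    im=imaging.get_image(n)
    if save: cv2.imwrite('pics/'+save,im['pixels'][:,:,::-1])
    return im
def rot(im):
    r=np.array(im['rotation'],float)
    return r if r.shape==(3,3) else R.from_quat(r).as_matrix()
def ray(im,rc):
    K=np.array([[im['fx'],0,im['cx']],[0,im['fy'],im['cy']],[0,0,1.]])
    p=cv2.undistortPoints(np.array([[[rc[1],rc[0]]]],float),K,np.array(im['dist'],float)).ravel()
    d=rot(im)@np.array([p[0],p[1],1]); return np.array(im['xyz'],float),d/np.linalg.norm(d)
def atz(im,rc,z):
    o,d=ray(im,rc); return o+d*(z-o[2])/d[2]
def tri(rays):
    A=np.zeros((3,3));b=np.zeros(3)
    for o,d in rays:
        P=np.eye(3)-np.outer(d,d);A+=P;b+=P@o
    x=np.linalg.solve(A,b)
    return x,max(np.linalg.norm((np.eye(3)-np.outer(d,d))@(x-o)) for o,d in rays)
E
python3 - <<'E'
from h import *
N='large_dish medium_dish small_dish large_dome medium_dome small_dome garlic mushroom onion shaker'.split()
ims={c:cam(c,c+'0.png') for c in('scene','top','wrist')}
for c in ims: print(c,np.round(ims[c]['xyz']),np.round(rot(ims[c])[:,2],2))
for n in N:
    rs=[]
    for c in('scene','top'):
        r=nets.pinpoint(c,n)
        print(n,c,[(np.round(q['location']).tolist(),round(q['score'],2)) for q in r[:2]],end=' ')
        if r: rs.append(ray(ims[c],r[0]['location'])); print(np.round(atz(ims[c],r[0]['location'],0)),end=' ')
    if len(rs)==2:
        x,e=tri(rs);print('TRI',np.round(x),round(e,1))
    else: print()
s=read_state();print(s['position'],s['ee_rot'],s['gripper_width'])
E
```

```text
pics
scene [  11. -317. 1066.] [ 0.47  0.27 -0.84]
top [ 470.   27. 1196.] [ 0.08  0.   -1.  ]
wrist [301. 553. 374.] [-0.28  0.11 -0.95]
large_dish scene [([325.0, 449.0], 0.75)] [ 599. -259.    0.] large_dish top [] 
medium_dish scene [([281.0, 379.0], 0.68), ([323.0, 276.0], 0.22)] [625. -96.   0.] medium_dish top [([210.0, 378.0], 0.73), ([330.0, 237.0], 0.28)] [623. -93.   0.] TRI [624. -95.  -0.] 1.5
small_dish scene [] small_dish top [([209.0, 313.0], 0.82)] [626.  45.   0.] 
large_dome scene [([392.0, 406.0], 0.88)] [ 433. -242.    0.] large_dome top [([297.0, 447.0], 0.87)] [ 438. -232.    0.] TRI [ 439. -239.  -19.] 2.9
medium_dome scene [([325.0, 276.0], 0.68)] [438.  38.   0.] medium_dome top [] 
small_dome scene [([278.0, 380.0], 0.7), ([342.0, 351.0], 0.68)] [631. -94.   0.] small_dome top [([279.0, 387.0], 0.75)] [ 476. -109.    0.] TRI [ 490. -112.  213.] 31.5
garlic scene [([284.0, 148.0], 0.66)] [395. 318.   0.] garlic top [([324.0, 182.0], 0.65)] [388. 321.   0.] TRI [391. 317.   6.] 3.3
mushroom scene [([315.0, 190.0], 0.71), ([395.0, 404.0], 0.67)] [376. 201.   0.] mushroom top [([329.0, 236.0], 0.69)] [376. 209.   0.] TRI [377. 208.  -9.] 3.1
onion scene [([319.0, 447.0], 0.57)] [ 608. -251.    0.] onion top [([216.0, 452.0], 0.88)] [ 608. -250.    0.] TRI [ 609. -250.   -1.] 0.6
shaker scene [([209.0, 368.0], 0.6)] [781.   7.   0.] shaker top [([142.0, 329.0], 0.83)] [771.   8.  -0.] TRI [769.   6.  13.] 3.4
[230.49199399 580.91867248 256.33264394] [ 9.82220017e-01 -1.87733421e-01  1.50384143e-05 -5.93517699e-08] 85.28918937789751
```

View pics/scene0.png

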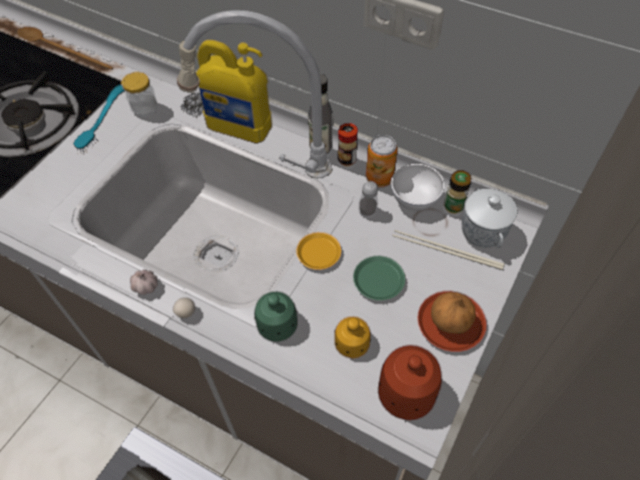

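View pics/top0.png

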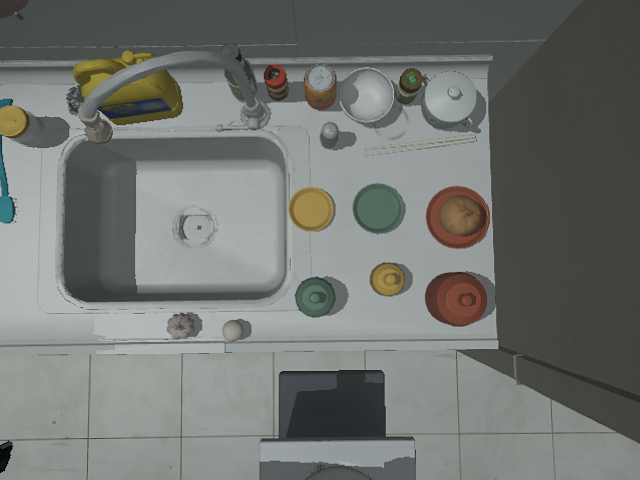

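The scene picture shows garlic (row 284, col 148), mushroom (308, 184), domes green (318, 276), yellow (338, 352) and red (382, 410), and dishes yellow (252, 319), green (280, 379) and red (320, 452). The top view agrees. The nets confused two things: "small_dome" on the green dish, and "mushroom" on the red dome. I'll go over the garlic and square the tool to the world.

{"op": "apply_moves", "data": {
  "rows": [
    {"hand": 1,"delta_pos": [31,23,2],"yaw": -0.05},
    {"hand": 1,"delta_pos": [62,46,4],"yaw": -0.1},
    {"hand": 1,"delta_pos": [93,70,8],"yaw": -0.15},
    {"hand": 1,"delta_pos": [124,94,12],"yaw": -0.2},
    {"hand": 1,"delta_pos": [155,118,16],"yaw": -0.25},
    {"hand": 1,"delta_pos": [186,141,20],"yaw": -0.3},
    {"hand": 1,"delta_pos": [216,164,20],"yaw": -0.35},
    {"hand": 1,"delta_pos": [246,186,20],"yaw": -0.377},
    {"hand": 1,"delta_pos": [246,186,20],"yaw": -0.377},
    {"hand": 1,"delta_pos": [246,186,20],"yaw": -0.377}
  ]
}}

```text
clock: 1.98
position: [391.4, 315.8, 236.6]
ee_rot: [1.0, -0.002, 0.0, -0.0]
contact_force: [0.0, -0.1, -0.4]
gripper_width: 85.4
grasp_force: 0.0
```

```bash
cat >> h.py <<'E'
def look(names,cams=('wrist','top','scene'),save=None):
    ims={c:cam(c,save if c=='wrist' else None) for c in cams}
    for n in names:
        rs=[]
        for c in cams:
            for f in (nets.pinpoint,):
                r=f(c,n)
                if r and r[0]['score']>.4:
                    rs.append(ray(ims[c],r[0]['location']));print(n,c,np.round(r[0]['location']),round(r[0]['score'],2),np.round(atz(ims[c],r[0]['location'],0),1))
        if len(rs)>1: x,e=tri(rs);print(' TRI',np.round(x,1),round(e,1))
    return ims
def st():
    s=read_state();print('t',round(s['clock'],2),'tcp',np.round(s['position'],1),'q',np.round(s['ee_rot'],3),'w',round(s['gripper_width'],1),'F',np.round(s['contact_force'],1),'g',round(s['grasp_force'],1))
E
python3 - <<'E'
from h import *
st();look(['garlic','mushroom'],save='w1.png')
E
```

```text
t 1.98 tcp [391.4 315.8 236.6] q [ 1.    -0.002  0.    -0.   ] w 85.4 F [ 0.  -0.1 -0.4] g 0.0
garlic wrist [210. 313.] 0.71 [388.  320.3   0. ]
garlic top [322. 184.] 0.57 [392.3 317.2   0. ]
garlic scene [283. 147.] 0.88 [393.8 321.6   0. ]
 TRI [391.3 318.1   5.7] 2.9
mushroom wrist [223. 412.] 0.89 [373.6 210.6   0. ]
mushroom top [329. 234.] 0.87 [375.8 212.8   0. ]
mushroom scene [314. 190.] 0.76 [377.9 202.5   0. ]
 TRI [376.  209.2  -2.7] 5.9
```

View pics/w1.png

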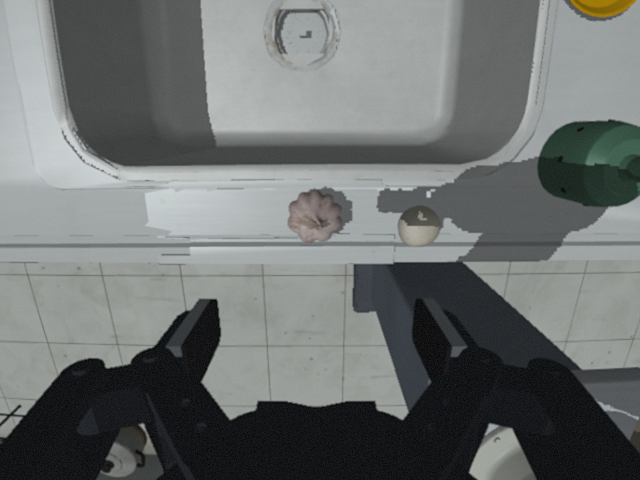

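The wrist picture shows the garlic blob centred near (216, 316) and the mushroom cap near (226, 419). I'll turn these into positions at their widest height.

```bash
python3 - <<'E'
from h import *
im=cam('wrist'); hsv=cv2.cvtColor(im['pixels'],cv2.COLOR_RGB2HSV)
st()
print(atz(im,(216,316),23),atz(im,(226,419),22))
t=cam('top');print(atz(t,(325,181),23),atz(t,(330,233),22))
E
```

```text
t 2.48 tcp [390.2 317.8 236.2] q [ 1.  0. -0.  0.] w 85.3 F [ 0.7 -0.6 -0.1] g 0.0
[386.20018738 318.63086993  23.        ] [375.36270198 212.00866092  22.        ]
[387.83578481 317.69707422  23.        ] [376.12129557 211.45114616  22.        ]
```

{"op": "apply_moves", "data": {
  "rows": [
    {"hand": 1,"delta_pos": [-2,-1,35],"yaw": 0},
    {"hand": 1,"delta_pos": [-2,-1,70],"yaw": 0},
    {"hand": 1,"delta_pos": [-2,-1,105],"yaw": 0},
    {"hand": 1,"delta_pos": [-2,-1,135],"yaw": 0},
    {"hand": 1,"delta_pos": [-2,-1,160],"yaw": 0},
    {"hand": 1,"delta_pos": [-2,-1,180],"yaw": 0},
    {"hand": 1,"delta_pos": [-2,-1,195],"yaw": 0},
    {"hand": 1,"delta_pos": [-2,-1,205],"yaw": 0},
    {"hand": 1,"delta_pos": [-2,-1,205],"yaw": 0},
    {"hand": 0.3,"delta_pos": [-2,-1,205],"yaw": 0},
    {"hand": 0.1,"delta_pos": [-2,-1,205],"yaw": 0},
    {"hand": -0.2,"delta_pos": [-2,-1,205],"yaw": 0}
  ]
}}

```text
clock: 3.53
position: [389.1, 319.1, 32.7]
ee_rot: [1.0, -0.0, 0.001, -0.001]
contact_force: [-8.0, -3.0, 38.4]
gripper_width: 52.1
grasp_force: 56.7
```

{"op": "apply_moves", "data": {
  "rows": [
    {"hand": -0.3,"delta_pos": [0,0,0],"yaw": 0},
    {"hand": -0.3,"delta_pos": [0,0,0],"yaw": 0},
    {"hand": -0.3,"delta_pos": [0,0,0],"yaw": 0},
    {"hand": -0.3,"delta_pos": [0,0,-1],"yaw": 0}
  ]
}}

```text
clock: 3.87
position: [388.9, 318.9, 33.6]
ee_rot: [1.0, -0.0, 0.001, -0.001]
contact_force: [0.4, 0.7, -0.8]
gripper_width: 51.1
grasp_force: 62.3
```

{"op": "apply_moves", "data": {
  "rows": [
    {"hand": -0.3,"delta_pos": [0,0,-10],"yaw": 0},
    {"hand": -0.3,"delta_pos": [0,0,-30],"yaw": 0},
    {"hand": -0.3,"delta_pos": [0,0,-60],"yaw": 0},
    {"hand": -0.3,"delta_pos": [5,15,-90],"yaw": 0},
    {"hand": -0.3,"delta_pos": [15,35,-115],"yaw": 0},
    {"hand": -0.3,"delta_pos": [25,60,-135],"yaw": 0},
    {"hand": -0.3,"delta_pos": [38,90,-150],"yaw": 0},
    {"hand": -0.3,"delta_pos": [51,120,-165],"yaw": 0},
    {"hand": -0.3,"delta_pos": [64,150,-180],"yaw": 0},
    {"hand": -0.3,"delta_pos": [77,180,-195],"yaw": 0},
    {"hand": -0.3,"delta_pos": [90,210,-210],"yaw": 0},
    {"hand": -0.3,"delta_pos": [103,240,-216],"yaw": 0}
  ]
}}

```text
clock: 4.87
position: [492.3, 76.8, 251.8]
ee_rot: [1.0, -0.0, 0.003, -0.001]
contact_force: [0.8, 1.0, -0.3]
gripper_width: 51.5
grasp_force: 62.5
```

{"op": "apply_moves", "data": {
  "rows": [
    {"hand": -0.3,"delta_pos": [15,30,0],"yaw": 0},
    {"hand": -0.3,"delta_pos": [30,60,0],"yaw": 0},
    {"hand": -0.3,"delta_pos": [40,85,0],"yaw": 0},
    {"hand": -0.3,"delta_pos": [48,98,0],"yaw": 0},
    {"hand": -0.3,"delta_pos": [48,98,0],"yaw": 0},
    {"hand": -0.3,"delta_pos": [48,98,0],"yaw": 0},
    {"hand": -0.3,"delta_pos": [48,98,0],"yaw": 0}
  ]
}}

```text
clock: 5.45
position: [538.8, -19.5, 248.7]
ee_rot: [1.0, -0.0, 0.0, -0.0]
contact_force: [0.8, 0.3, -1.0]
gripper_width: 51.2
grasp_force: 62.5
```

```bash
cat >> h.py <<'E'
HUE={'red':((0,9),(172,180)),'green':((60,95),),'yellow':((15,32),)}
def blob(im,color,near=None,smin=90,vmin=40,amin=150):
    """largest/nearest colour blob -> contour (N,2 as col,row)"""
    hsv=cv2.cvtColor(im['pixels'],cv2.COLOR_RGB2HSV)
    m=np.zeros(hsv.shape[:2],np.uint8)
    for a,b in HUE[color]: m|=cv2.inRange(hsv,(a,smin,vmin),(b,255,255))
    cs=[c[:,0] for c in cv2.findContours(m,cv2.RETR_EXTERNAL,cv2.CHAIN_APPROX_NONE)[0] if cv2.contourArea(c)>amin]
    return cs
def circ(im,c,z):
    """least-squares circle on plane z of hull of contour; robust"""
    from scipy.optimize import least_squares
    h=cv2.convexHull(c.reshape(-1,1,2).astype(np.int32))[:,0]
    d=cv2.pointPolygonTest
    hh=h.reshape(-1,1,2)
    c=np.array([p for p in c if abs(d(hh,(float(p[0]),float(p[1])),True))<1.5])
    c=c[(c[:,0]>2)&(c[:,0]<637)&(c[:,1]>2)&(c[:,1]<477)]
    P=np.array([atz(im,(p[1],p[0]),z)[:2] for p in c])
    f=lambda q:np.hypot(P[:,0]-q[0],P[:,1]-q[1])-q[2]
    r=least_squares(f,[*P.mean(0),50],loss='soft_l1')
    return r.x,np.sqrt(np.mean(f(r.x)**2)),len(P)
def rep(im,color,z):
    for c in blob(im,color):
        x,e,n=circ(im,c,z);print(color,'px(r,c)',np.round(c.mean(0))[::-1],'n',n,'xy',np.round(x[:2],1),'dia',round(2*x[2],1),'rms',round(e,1))
E
python3 - <<'E'
from h import *
st()
w=cam('wrist','w2.png');t=cam('top')
for im in (w,t):
    for c in HUE: rep(im,c,13)
E
```

```text
t 5.45 tcp [538.8 -19.5 248.7] q [ 1. -0.  0. -0.] w 51.2 F [ 0.8  0.3 -1. ] g 62.5
red px(r,c) [309. 527.] n 333 xy [ 403.3 -276.2] dia 180.8 rms 17.6
red px(r,c) [144. 535.] n 288 xy [ 604.5 -257.6] dia 130.4 rms 0.4
yellow px(r,c) [265. 396.] n 178 xy [ 470.2 -110.5] dia 82.4 rms 3.6
yellow px(r,c) [147. 563.] n 255 xy [ 603.4 -278.7] dia 96.6 rms 4.5
yellow px(r,c) [122. 249.] n 269 xy [625.7  49.1] dia 93.6 rms 0.3
red px(r,c) [300. 454.] n 159 xy [ 434.8 -249.1] dia 116.0 rms 3.2
red px(r,c) [217. 457.] n 175 xy [ 604.  -256.7] dia 128.9 rms 0.7
red px(r,c) [ 76. 275.] n 66 xy [911.7 122.8] dia 49.2 rms 1.6
green px(r,c) [180.   3.] n 30 xy [630.6 698.1] dia 56.3 rms 1.8
yellow px(r,c) [279. 387.] n 94 xy [ 476.3 -107.2] dia 67.7 rms 1.0
yellow px(r,c) [216. 458.] n 112 xy [ 607.7 -261.8] dia 81.2 rms 1.1
yellow px(r,c) [198. 308.] n 95 xy [644.8  55.8] dia 60.5 rms 9.5
yellow px(r,c) [121.  12.] n 63 xy [820.  680.7] dia 67.4 rms 1.0
yellow px(r,c) [ 92. 319.] n 73 xy [885.9  27.3] dia 69.4 rms 2.3
yellow px(r,c) [103. 143.] n 196 xy [864.7 393.4] dia 137.0 rms 15.0
yellow px(r,c) [ 79. 411.] n 56 xy [ 902.2 -168.6] dia 42.3 rms 0.6
yellow px(r,c) [ 67. 110.] n 78 xy [894.3 453. ] dia 185.4 rms 10.1
```

View pics/w2.png

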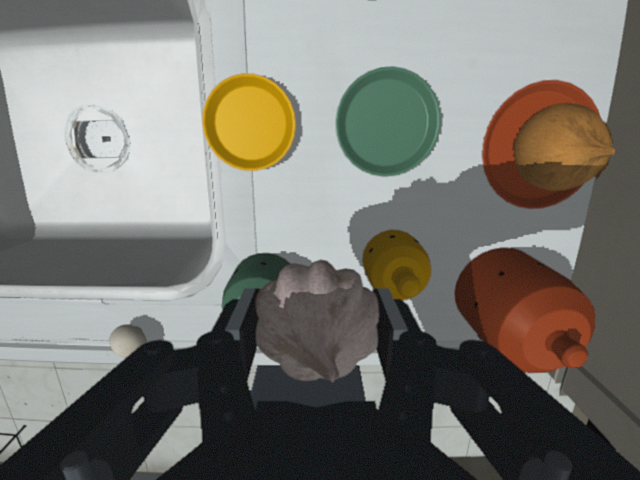

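The wrist picture shows the yellow dish at (122, 249), green dish (121, 389), red dish with onion (144, 543), and the garlic held upright. My green threshold was too strict, so I'll measure again.

```bash
sed -i "s/smin=90,vmin=40/smin=60,vmin=30/; s/(60,95)/(55,100)/" h.py
python3 - <<'E'
from h import *
st()
w=cam('wrist');t=cam('top')
for im in (w,t):
    rep(im,'green',13)
    hsv=cv2.cvtColor(im['pixels'],cv2.COLOR_RGB2HSV); print(hsv[(120,389) if im is w else (208,378)])
E
```

```text
t 5.55 tcp [538.8 -19.1 248.7] q [ 1.  0.  0. -0.] w 51.2 F [-0.4  0.4 -0.1] g 62.5
green px(r,c) [278. 251.] n 119 xy [428.8  36.1] dia 107.6 rms 13.0
green px(r,c) [121. 388.] n 298 xy [625.7 -91.6] dia 104.0 rms 0.3
[ 74  75 119]
green px(r,c) [297. 313.] n 106 xy [438.4  48.3] dia 68.9 rms 2.1
green px(r,c) [180.   3.] n 30 xy [631.  698.9] dia 58.0 rms 1.6
[20 30 76]
```

{"op": "apply_moves", "data": {
  "rows": [
    {"hand": -0.3,"delta_pos": [22,18,15],"yaw": 0},
    {"hand": -0.3,"delta_pos": [44,37,30],"yaw": 0},
    {"hand": -0.3,"delta_pos": [66,55,50],"yaw": 0},
    {"hand": -0.3,"delta_pos": [87,73,75],"yaw": 0},
    {"hand": -0.3,"delta_pos": [87,73,110],"yaw": 0},
    {"hand": -0.3,"delta_pos": [87,73,145],"yaw": 0},
    {"hand": -0.3,"delta_pos": [87,73,170],"yaw": 0},
    {"hand": -0.3,"delta_pos": [87,73,185],"yaw": 0},
    {"hand": -0.3,"delta_pos": [87,73,195],"yaw": 0},
    {"hand": -0.3,"delta_pos": [87,73,200],"yaw": 0},
    {"hand": -0.3,"delta_pos": [87,73,203],"yaw": 0},
    {"hand": -0.3,"delta_pos": [87,73,203],"yaw": 0}
  ]
}}

```text
clock: 6.65
position: [626.7, -92.6, 45.8]
ee_rot: [1.0, -0.0, 0.0, 0.0]
contact_force: [-0.1, 0.8, -0.2]
gripper_width: 51.4
grasp_force: 62.5
```

{"op": "apply_moves", "data": {
  "rows": [
    {"hand": -0.3,"delta_pos": [0,0,2],"yaw": 0},
    {"hand": -0.3,"delta_pos": [0,0,4],"yaw": 0},
    {"hand": -0.3,"delta_pos": [0,0,6],"yaw": 0}
  ]
}}

```text
clock: 6.9
position: [626.8, -92.8, 40.2]
ee_rot: [1.0, -0.0, 0.001, -0.0]
contact_force: [-0.1, 0.5, -0.6]
gripper_width: 51.4
grasp_force: 62.5
```

{"op": "apply_moves", "data": {
  "rows": [
    {"hand": -0.3,"delta_pos": [0,0,1],"yaw": 0},
    {"hand": -0.3,"delta_pos": [0,0,2],"yaw": 0}
  ]
}}

```text
clock: 7.07
position: [626.4, -92.9, 38.2]
ee_rot: [1.0, -0.0, 0.0, 0.0]
contact_force: [-3.3, 1.2, 9.3]
gripper_width: 51.6
grasp_force: 63.4
```

{"op": "apply_moves", "data": {
  "rows": [
    {"hand": 0.25,"delta_pos": [0,0,0],"yaw": 0},
    {"hand": 0.35,"delta_pos": [0,0,0],"yaw": 0},
    {"hand": 0.5,"delta_pos": [0,0,0],"yaw": 0},
    {"hand": 0.55,"delta_pos": [0,0,0],"yaw": 0},
    {"hand": 0.55,"delta_pos": [0,0,-8],"yaw": 0},
    {"hand": 0.55,"delta_pos": [0,0,-25],"yaw": 0},
    {"hand": 0.6,"delta_pos": [0,0,-50],"yaw": 0},
    {"hand": 0.7,"delta_pos": [-15,0,-85],"yaw": 0},
    {"hand": 0.8,"delta_pos": [-40,-10,-115],"yaw": 0},
    {"hand": 1,"delta_pos": [-65,-25,-140],"yaw": 0},
    {"hand": 1,"delta_pos": [-90,-45,-160],"yaw": 0},
    {"hand": 1,"delta_pos": [-90,-72,-190],"yaw": 0}
  ]
}}

```text
clock: 8.07
position: [530.0, -21.7, 227.0]
ee_rot: [1.0, -0.002, -0.004, -0.0]
contact_force: [1.3, 1.2, -1.0]
gripper_width: 85.2
grasp_force: 0.0
```

{"op": "apply_moves", "data": {
  "rows": [
    {"hand": 1,"delta_pos": [0,0,-10],"yaw": 0},
    {"hand": 1,"delta_pos": [0,0,-15],"yaw": 0},
    {"hand": 1,"delta_pos": [0,0,-15],"yaw": 0},
    {"hand": 1,"delta_pos": [0,0,-15],"yaw": 0}
  ]
}}

```text
clock: 8.4
position: [535.9, -21.3, 241.4]
ee_rot: [1.0, -0.001, -0.001, -0.0]
contact_force: [-0.3, 0.1, -0.0]
gripper_width: 85.3
grasp_force: 0.0
```

```bash
python3 - <<'E'
from h import *
st()
w=cam('wrist','w3.png')
for c in HUE: rep(w,c,13)
E
```

```text
t 8.4 tcp [535.9 -21.3 241.4] q [ 1.    -0.001 -0.001 -0.   ] w 85.3 F [-0.3  0.1 -0. ] g 0.0
red px(r,c) [311. 526.] n 327 xy [ 412.1 -274.6] dia 170.4 rms 19.7
red px(r,c) [141. 538.] n 294 xy [ 604.4 -257.6] dia 131.1 rms 0.3
green px(r,c) [296. 258.] n 239 xy [429.   47.6] dia 103.5 rms 5.6
green px(r,c) [117. 388.] n 306 xy [625.7 -91.5] dia 104.1 rms 0.3
yellow px(r,c) [264. 396.] n 197 xy [ 470.7 -110.8] dia 82.5 rms 3.5
yellow px(r,c) [145. 567.] n 259 xy [ 603.5 -279.2] dia 97.3 rms 4.7
yellow px(r,c) [118. 245.] n 277 xy [625.8  49.1] dia 94.1 rms 0.3
```

View pics/w3.png

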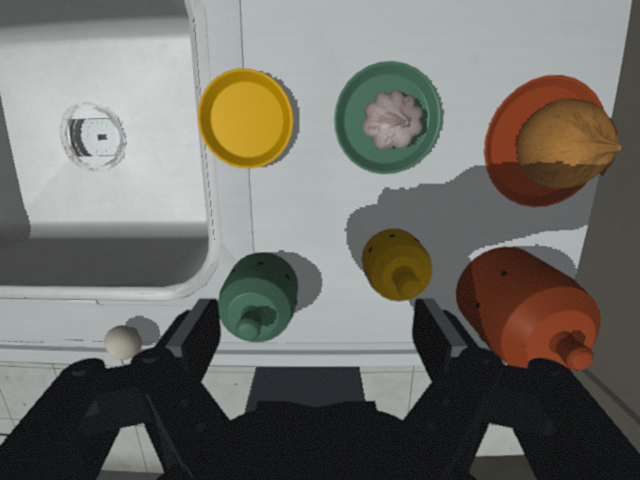

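The garlic stands in the green dish at (118, 393), with the dish at (117, 388), so it is a little off centre; I'll put a number on that later. The green dome (297, 258) and yellow dome (265, 396) are undisturbed. On to the mushroom.

{"op": "apply_moves", "data": {
  "rows": [
    {"hand": 1,"delta_pos": [-16,-23,0],"yaw": 0},
    {"hand": 1,"delta_pos": [-32,-47,0],"yaw": 0},
    {"hand": 1,"delta_pos": [-50,-74,0],"yaw": 0},
    {"hand": 0.9,"delta_pos": [-68,-101,0],"yaw": 0},
    {"hand": 0.8,"delta_pos": [-86,-128,0],"yaw": 0},
    {"hand": 0.7,"delta_pos": [-104,-155,10],"yaw": 0},
    {"hand": 0.6,"delta_pos": [-122,-180,30],"yaw": 0},
    {"hand": 0.6,"delta_pos": [-140,-204,50],"yaw": 0},
    {"hand": 0.6,"delta_pos": [-154,-224,75],"yaw": 0},
    {"hand": 0.6,"delta_pos": [-160,-232,95],"yaw": 0},
    {"hand": 0.6,"delta_pos": [-160,-232,110],"yaw": 0},
    {"hand": 0.6,"delta_pos": [-160,-232,110],"yaw": 0}
  ]
}}

```text
clock: 9.45
position: [374.3, 209.3, 128.3]
ee_rot: [1.0, -0.001, -0.004, 0.004]
contact_force: [-0.3, 0.4, 0.3]
gripper_width: 68.3
grasp_force: 0.0
```

```bash
python3 - <<'E'
from h import *
st()
w=cam('wrist'); g=cv2.cvtColor(w['pixels'],cv2.COLOR_RGB2HSV)
for c in ('wrist','top'):
    im=cam(c)
    for q in nets.find_in(c,'mushroom')[:1]: print(c,q,np.round(atz(im,q['location'],24),1))
E
```

```text
t 9.45 tcp [374.3 209.3 128.3] q [ 1.    -0.001 -0.004  0.004] w 68.3 F [-0.3  0.4  0.3] g 0.0
wrist {'location': [247.3, 313.0], 'score': 0.61} [374.3 212.3  24. ]
top {'location': [324.0, 236.8], 'score': 0.6} [388.3 203.4  24. ]
```

{"op": "apply_moves", "data": {
  "rows": [
    {"hand": 0.6,"delta_pos": [0,-1,20],"yaw": 0},
    {"hand": 0.6,"delta_pos": [0,-1,45],"yaw": 0},
    {"hand": 0.6,"delta_pos": [0,-1,65],"yaw": 0},
    {"hand": 0.6,"delta_pos": [0,-1,80],"yaw": 0},
    {"hand": 0.6,"delta_pos": [0,-1,90],"yaw": 0},
    {"hand": 0.6,"delta_pos": [0,-1,97],"yaw": 0},
    {"hand": 0.6,"delta_pos": [0,-1,97],"yaw": 0},
    {"hand": 0.3,"delta_pos": [0,-1,97],"yaw": 0},
    {"hand": 0.1,"delta_pos": [0,-1,97],"yaw": 0},
    {"hand": -0.1,"delta_pos": [0,-1,97],"yaw": 0},
    {"hand": -0.3,"delta_pos": [0,-1,97],"yaw": 0},
    {"hand": -0.3,"delta_pos": [0,-1,97],"yaw": 0}
  ]
}}

```text
clock: 10.7
position: [377.1, 213.0, 36.7]
ee_rot: [1.0, -0.0, 0.001, -0.001]
contact_force: [-0.8, -0.6, 5.6]
gripper_width: 39.3
grasp_force: 59.6
```

{"op": "apply_moves", "data": {
  "rows": [
    {"hand": -0.4,"delta_pos": [0,0,0],"yaw": 0},
    {"hand": -0.4,"delta_pos": [0,0,0],"yaw": 0}
  ]
}}

```text
clock: 10.87
position: [377.1, 212.9, 36.7]
ee_rot: [1.0, -0.0, 0.001, -0.001]
contact_force: [-1.1, -0.3, 5.7]
gripper_width: 39.1
grasp_force: 59.6
```

{"op": "apply_moves", "data": {
  "rows": [
    {"hand": -0.4,"delta_pos": [0,0,-10],"yaw": 0},
    {"hand": -0.4,"delta_pos": [0,0,-30],"yaw": 0},
    {"hand": -0.4,"delta_pos": [0,0,-60],"yaw": 0},
    {"hand": -0.4,"delta_pos": [20,10,-85],"yaw": 0},
    {"hand": -0.4,"delta_pos": [45,27,-100],"yaw": 0},
    {"hand": -0.4,"delta_pos": [75,46,-110],"yaw": 0},
    {"hand": -0.4,"delta_pos": [105,66,-110],"yaw": 0},
    {"hand": -0.4,"delta_pos": [137,88,-110],"yaw": 0},
    {"hand": -0.4,"delta_pos": [169,110,-110],"yaw": 0},
    {"hand": -0.4,"delta_pos": [201,132,-110],"yaw": 0},
    {"hand": -0.4,"delta_pos": [230,151,-110],"yaw": 0},
    {"hand": -0.4,"delta_pos": [250,164,-110],"yaw": 0}
  ]
}}

```text
clock: 11.87
position: [628.7, 46.0, 146.0]
ee_rot: [1.0, -0.001, 0.001, -0.0]
contact_force: [-0.2, 0.1, 0.8]
gripper_width: 39.5
grasp_force: 60.4
```

{"op": "apply_moves", "data": {
  "rows": [
    {"hand": -0.4,"delta_pos": [0,0,10],"yaw": 0},
    {"hand": -0.4,"delta_pos": [0,0,35],"yaw": 0},
    {"hand": -0.4,"delta_pos": [0,0,60],"yaw": 0},
    {"hand": -0.4,"delta_pos": [0,0,80],"yaw": 0},
    {"hand": -0.4,"delta_pos": [0,0,92],"yaw": 0},
    {"hand": -0.4,"delta_pos": [0,0,98],"yaw": 0},
    {"hand": -0.4,"delta_pos": [0,0,98],"yaw": 0},
    {"hand": -0.4,"delta_pos": [0,0,98],"yaw": 0}
  ]
}}

```text
clock: 12.53
position: [626.9, 48.4, 48.2]
ee_rot: [1.0, -0.0, 0.001, -0.0]
contact_force: [-0.2, 0.3, -0.2]
gripper_width: 39.5
grasp_force: 60.4
```

Mushroom grasp was at TCP z 36.7, so it should touch down near 41.

{"op": "apply_moves", "data": {
  "rows": [
    {"hand": -0.4,"delta_pos": [0,0,2],"yaw": 0},
    {"hand": -0.4,"delta_pos": [0,0,4],"yaw": 0},
    {"hand": -0.4,"delta_pos": [0,0,6],"yaw": 0}
  ]
}}

```text
clock: 12.78
position: [626.9, 48.3, 42.3]
ee_rot: [1.0, -0.0, 0.001, -0.0]
contact_force: [-0.5, -0.2, 0.3]
gripper_width: 39.0
grasp_force: 60.4
```

{"op": "apply_moves", "data": {
  "rows": [
    {"hand": -0.4,"delta_pos": [0,0,1],"yaw": 0}
  ]
}}

```text
clock: 12.87
position: [627.1, 48.3, 41.7]
ee_rot: [1.0, -0.0, 0.001, -0.0]
contact_force: [-2.4, 1.0, 10.1]
gripper_width: 39.0
grasp_force: 61.3
```

{"op": "apply_moves", "data": {
  "rows": [
    {"hand": -0.02,"delta_pos": [0,0,0],"yaw": 0},
    {"hand": 0.08,"delta_pos": [0,0,0],"yaw": 0},
    {"hand": 0.2,"delta_pos": [0,0,0],"yaw": 0},
    {"hand": 0.25,"delta_pos": [0,0,0],"yaw": 0},
    {"hand": 0.25,"delta_pos": [0,0,-8],"yaw": 0},
    {"hand": 0.25,"delta_pos": [0,0,-25],"yaw": 0},
    {"hand": 0.3,"delta_pos": [0,0,-50],"yaw": 0},
    {"hand": 0.3,"delta_pos": [-20,10,-80],"yaw": 0},
    {"hand": 0.3,"delta_pos": [-45,25,-105],"yaw": 0},
    {"hand": 0.3,"delta_pos": [-70,40,-130],"yaw": 0},
    {"hand": 0.3,"delta_pos": [-90,55,-155],"yaw": 0},
    {"hand": 0.3,"delta_pos": [-110,70,-180],"yaw": 0}
  ]
}}

```text
clock: 13.87
position: [514.8, -22.5, 222.0]
ee_rot: [1.0, -0.0, 0.0, -0.0]
contact_force: [0.8, 0.8, 0.2]
gripper_width: 55.7
grasp_force: 0.0
```

{"op": "apply_moves", "data": {
  "rows": [
    {"hand": 0.3,"delta_pos": [-20,20,-20],"yaw": 0},
    {"hand": 0.3,"delta_pos": [-40,30,-40],"yaw": 0},
    {"hand": 0.3,"delta_pos": [-40,30,-40],"yaw": 0},
    {"hand": 0.3,"delta_pos": [-40,30,-40],"yaw": 0}
  ]
}}

```text
clock: 14.2
position: [476.1, -52.1, 262.3]
ee_rot: [1.0, -0.001, 0.002, -0.001]
contact_force: [1.1, 0.2, -0.5]
gripper_width: 55.3
grasp_force: 0.0
```

```bash
python3 - <<'E'
from h import *
st()
w=cam('wrist','w4.png')
for c in HUE: rep(w,c,13)
E
```

```text
t 14.2 tcp [476.1 -52.1 262.3] q [ 1.    -0.001  0.002 -0.001] w 55.3 F [ 1.1  0.2 -0.5] g 0.0
red px(r,c) [250. 499.] n 359 xy [ 415.3 -272.4] dia 161.0 rms 11.4
red px(r,c) [ 82. 509.] n 314 xy [ 604.5 -257.6] dia 131.1 rms 0.3
green px(r,c) [239. 231.] n 231 xy [434.3  49. ] dia 96.3 rms 3.7
green px(r,c) [ 58. 356.] n 288 xy [625.7 -91.6] dia 104.2 rms 0.3
yellow px(r,c) [208. 368.] n 188 xy [ 473.1 -109.6] dia 75.5 rms 1.5
yellow px(r,c) [ 79. 532.] n 270 xy [ 609.1 -276.2] dia 95.4 rms 3.2
yellow px(r,c) [ 59. 216.] n 276 xy [625.7  49. ] dia 94.1 rms 0.3
```

View pics/w4.png

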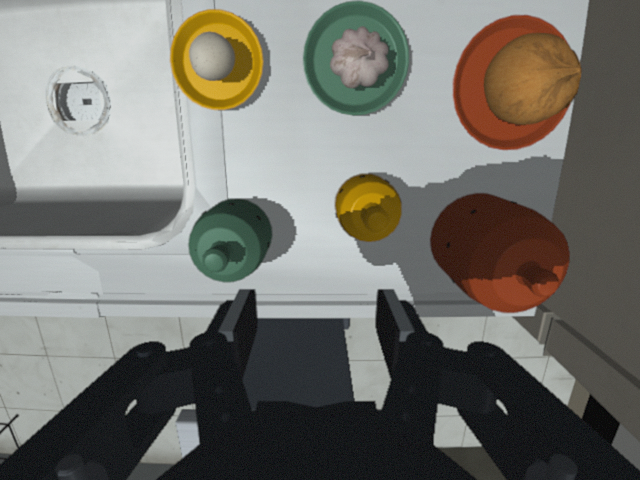

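The mushroom stands at (56, 213) in the yellow dish (59, 216) and the garlic at (57, 360) in the green dish (58, 356). The knobs are at green (255, 215), yellow (217, 375) and red (276, 541).

```bash
python3 - <<'E'
from h import *
st()
w=cam('wrist');t=cam('top');s=cam('scene','s4.png')
print('mushroom',atz(w,(56,213),5+24),'garlic',atz(w,(57,360),28),'onion',atz(w,(80,532),50))
def knob(n,pw,pt,h):
    x,e=tri([ray(w,pw),ray(t,pt)]);print(n,'tri',np.round(x,1),round(e,1),'w@h',np.round(atz(w,pw,h),1),'t@h',np.round(atz(t,pt,h),1))
knob('green',(256,214),(297,318),96);knob('yellow',(215,375),(279,392),78);knob('red',(272,538),(299,467),135)
a=w['pixels'][185:320,180:580];cv2.imwrite('pics/c1.png',cv2.resize(a,None,fx=2,fy=2,interpolation=cv2.INTER_CUBIC)[:,:,::-1])
b=t['pixels'][250:340,280:500];b=cv2.resize(b,None,fx=3.6,fy=3.6,interpolation=cv2.INTER_CUBIC);cv2.imwrite('pics/c2.png',b[:,:,::-1])
cc=np.vstack([cv2.resize(a,(800,270)),cv2.resize(b,(800,327))]);cv2.imwrite('pics/c3.png',cc[:,:,::-1])
E
```

```text
t 14.25 tcp [476.2 -51.8 260.9] q [ 1.    -0.001  0.001 -0.   ] w 55.5 F [-0.3  0.3 -0.9] g 0.0
mushroom [625.64512917  47.14175781  29.        ] garlic [623.91503438 -93.25954508  28.        ] onion [ 603.03207045 -251.74688763   50.        ]
green tri [445.3  38.6  97.3] 3.6 w@h [447.3  41.6  96. ] t@h [442.8  35.9  96. ]
yellow tri [ 475.4 -111.2   54.3] 1.4 w@h [ 480.7 -105.5   78. ] t@h [ 475.6 -109.7   78. ]
red tri [ 436.6 -246.8  112.5] 0.9 w@h [ 447.  -230.9  135. ] t@h [ 436.7 -240.5  135. ]
```

View pics/c3.png

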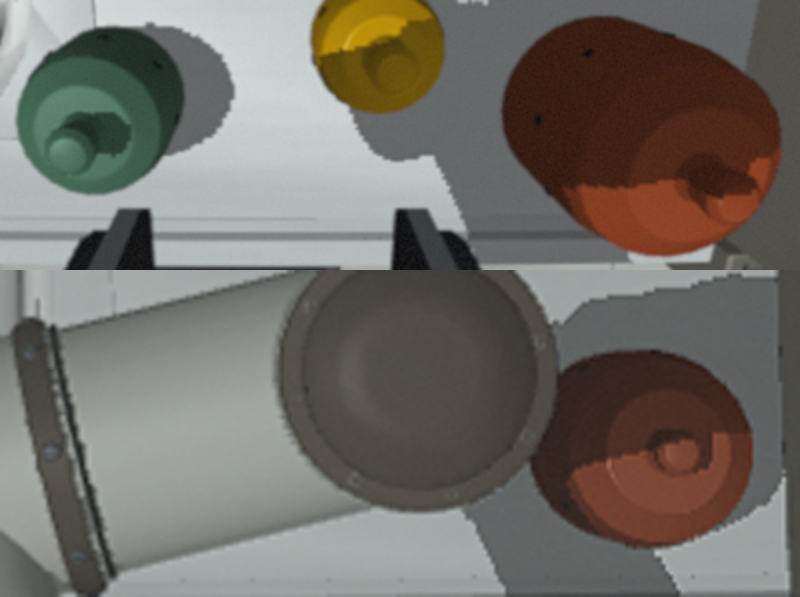

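Crop: green knob top at wrist (260, 215), yellow (219, 377), red (288, 547). The red knob in the top view is at (300, 467). I'll hover over the yellow dome and measure its knob from close up.

{"op": "apply_moves", "data": {
  "rows": [
    {"hand": 0.1,"delta_pos": [0,15,10],"yaw": 0},
    {"hand": 0.1,"delta_pos": [0,35,30],"yaw": 0},
    {"hand": 0.1,"delta_pos": [0,52,50],"yaw": 0},
    {"hand": 0.1,"delta_pos": [0,58,60],"yaw": 0},
    {"hand": 0.1,"delta_pos": [0,58,60],"yaw": 0},
    {"hand": 0.1,"delta_pos": [0,58,60],"yaw": 0},
    {"hand": 0.1,"delta_pos": [0,58,60],"yaw": 0}
  ]
}}

```text
clock: 14.98
position: [477.2, -109.2, 200.9]
ee_rot: [1.0, 0.0, 0.001, 0.0]
contact_force: [-0.5, 0.4, -0.1]
gripper_width: 47.0
grasp_force: 0.0
```

```bash
python3 - <<'E'
from h import *
st()
w=cam('wrist','y1.png');np.save('y1.npy',w,allow_pickle=True)
rep(w,'yellow',2)
a=w['pixels'][140:340,220:420];cv2.imwrite('pics/y1c.png',cv2.resize(a,None,fx=3,fy=3,interpolation=cv2.INTER_CUBIC)[:,:,::-1])
E
```

```text
t 14.98 tcp [ 477.2 -109.2  200.9] q [1.    0.    0.001 0.   ] w 47.0 F [-0.5  0.4 -0.1] g 0.0
yellow px(r,c) [222. 314.] n 226 xy [ 468.9 -106.6] dia 78.8 rms 1.4
yellow px(r,c) [ 64. 510.] n 332 xy [ 612.7 -280.5] dia 99.9 rms 2.8
yellow px(r,c) [ 48. 129.] n 251 xy [628.4  54.7] dia 97.5 rms 0.3
```

View pics/y1c.png

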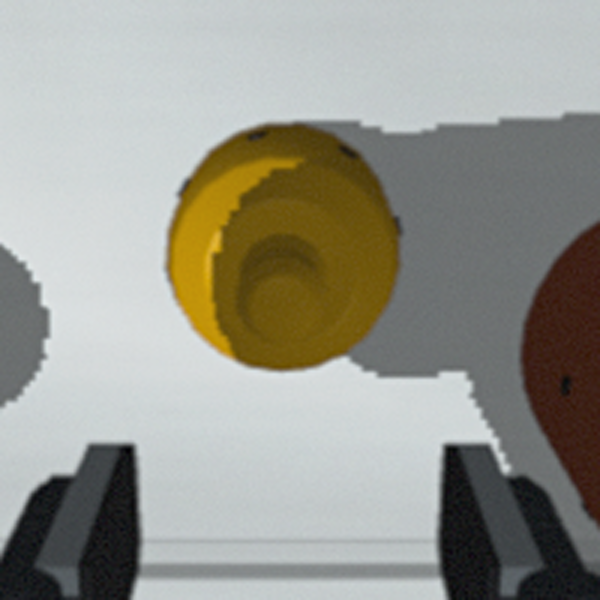

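```bash
python3 - <<'E'
from h import *
w=np.load('y1.npy',allow_pickle=True).item()
off=np.array(w['xyz'])-[477.2,-109.2,200.9]
w4=dict(w);w4['xyz']=np.array([476.1,-52.0,261.2])+off
print('off',off,'tri yellow',tri([ray(w,(241,315)),ray(w4,(218.5,377))]),'at83',atz(w,(241,315),83))
print('body ring (crop 282,247)',atz(w,(140+247/3,220+283/3),30))
for n,p,h in(('green',(260,215),99),('red',(288,547),138)): print(n,atz(w4,p,h))
print('red tri',tri([ray(w4,(288,547)),ray(cam('top'),(300,467))]))
E
```

```text
off [ 76.02535932   0.87512579 118.21482465] tri yellow (array([ 477.494005  , -107.56379798,   81.71789705]), np.float64(0.5749882803151587)) at83 [ 477.33807838 -107.7619077    83.        ]
body ring (crop 282,247) [ 477.80058698 -107.07285069   30.        ]
green [444.12216384  39.68888168  99.        ]
red [ 433.83090143 -240.30092813  138.        ]
red tri (array([ 434.81009323, -239.1441305 ,  139.68896333]), np.float64(0.22148544676640655))
```

Measured in two views, the knobs are yellow (477.4, −107.6, top 82) and red (434.5, −239.7, top 139.7). Both heights match the text. Now gripping the yellow knob.

{"op": "apply_moves", "data": {
  "rows": [
    {"hand": 0.1,"delta_pos": [0,-1.5,30],"yaw": 0},
    {"hand": 0.1,"delta_pos": [0,-1.5,60],"yaw": 0},
    {"hand": 0.1,"delta_pos": [0,-1.5,85],"yaw": 0},
    {"hand": 0.1,"delta_pos": [0,-1.5,102],"yaw": 0},
    {"hand": 0.1,"delta_pos": [0,-1.5,112],"yaw": 0},
    {"hand": 0.1,"delta_pos": [0,-1.5,116],"yaw": 0},
    {"hand": 0.1,"delta_pos": [0,-1.5,116],"yaw": 0},
    {"hand": -0.2,"delta_pos": [0,-1.5,116],"yaw": 0},
    {"hand": -0.4,"delta_pos": [0,-1.5,116],"yaw": 0},
    {"hand": -0.6,"delta_pos": [0,-1.5,116],"yaw": 0},
    {"hand": -0.8,"delta_pos": [0,-1.5,116],"yaw": 0},
    {"hand": -0.8,"delta_pos": [0,-1.5,116],"yaw": 0}
  ]
}}

```text
clock: 16.08
position: [477.2, -108.0, 85.6]
ee_rot: [1.0, -0.0, 0.001, -0.0]
contact_force: [-1.6, 2.3, 6.4]
gripper_width: 20.9
grasp_force: 58.7
```

{"op": "apply_moves", "data": {
  "rows": [
    {"hand": -0.8,"delta_pos": [0,0,0],"yaw": 0},
    {"hand": -0.8,"delta_pos": [0,0,0],"yaw": 0}
  ]
}}

```text
clock: 16.25
position: [477.2, -108.1, 85.7]
ee_rot: [1.0, -0.0, 0.001, -0.0]
contact_force: [-0.7, 3.2, 6.6]
gripper_width: 21.5
grasp_force: 58.7
```

{"op": "apply_moves", "data": {
  "rows": [
    {"hand": -0.8,"delta_pos": [0,0,-8],"yaw": 0},
    {"hand": -0.8,"delta_pos": [0,0,-25],"yaw": 0},
    {"hand": -0.8,"delta_pos": [0,0,-50],"yaw": 0},
    {"hand": -0.8,"delta_pos": [10,-10,-70],"yaw": 0},
    {"hand": -0.8,"delta_pos": [30,-30,-75],"yaw": 0},
    {"hand": -0.8,"delta_pos": [50,-52,-75],"yaw": 0},
    {"hand": -0.8,"delta_pos": [72,-75,-75],"yaw": 0},
    {"hand": -0.8,"delta_pos": [94,-98,-75],"yaw": 0},
    {"hand": -0.8,"delta_pos": [115,-120,-75],"yaw": 0},
    {"hand": -0.8,"delta_pos": [132,-140,-75],"yaw": 0},
    {"hand": -0.8,"delta_pos": [144,-153,-75],"yaw": 0},
    {"hand": -0.8,"delta_pos": [148.5,-157,-75],"yaw": 0}
  ]
}}

```text
clock: 17.25
position: [626.1, 50.5, 158.8]
ee_rot: [1.0, 0.0, -0.0, -0.0]
contact_force: [-0.1, 0.6, -1.3]
gripper_width: 20.8
grasp_force: 58.9
```

{"op": "apply_moves", "data": {
  "rows": [
    {"hand": -0.8,"delta_pos": [0,0,0],"yaw": 0},
    {"hand": -0.8,"delta_pos": [0,0,0],"yaw": 0},
    {"hand": -0.8,"delta_pos": [0,0,10],"yaw": 0},
    {"hand": -0.8,"delta_pos": [0,0,20],"yaw": 0},
    {"hand": -0.8,"delta_pos": [0,0,30],"yaw": 0},
    {"hand": -0.8,"delta_pos": [0,0,40],"yaw": 0},
    {"hand": -0.8,"delta_pos": [0,0,47],"yaw": 0},
    {"hand": -0.8,"delta_pos": [0,0,50],"yaw": 0},
    {"hand": -0.8,"delta_pos": [0,0,50],"yaw": 0},
    {"hand": -0.8,"delta_pos": [0,0,50],"yaw": 0}
  ]
}}

```text
clock: 18.08
position: [625.0, 48.6, 109.2]
ee_rot: [1.0, -0.0, 0.0, 0.0]
contact_force: [0.3, -0.4, -0.7]
gripper_width: 21.0
grasp_force: 58.9
```

```bash
python3 - <<'E'
from h import *
st()
w=cam('wrist','y2.png');np.save('y2.npy',w,allow_pickle=True)
a=w['pixels'][120:320,190:440];cv2.imwrite('pics/y2c.png',cv2.resize(a,None,fx=3,fy=3,interpolation=cv2.INTER_CUBIC)[:,:,::-1])
E
```

```text
t 18.08 tcp [625.   48.6 109.2] q [ 1. -0.  0.  0.] w 21.0 F [ 0.3 -0.4 -0.7] g 58.9
```

View pics/y2c.png

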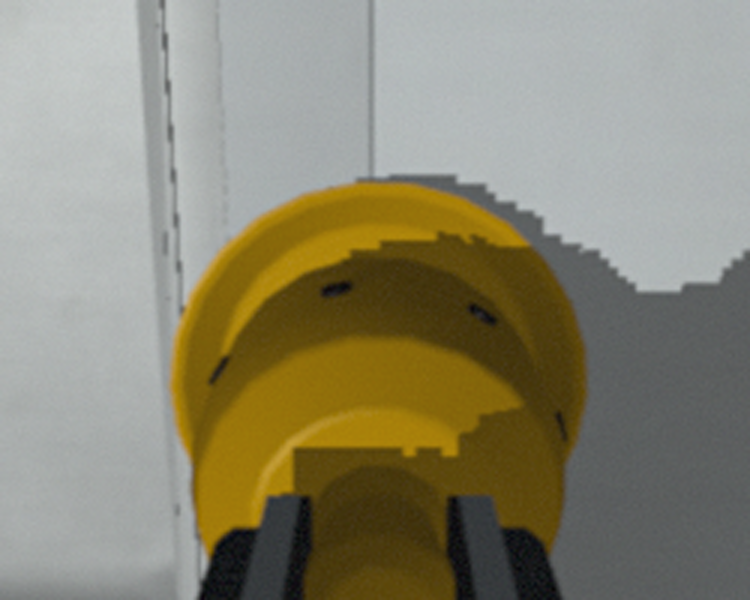

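Sideways, the dome (crop columns 193–563) is centred on the rim (172–585). I'll check the fore–aft direction with the far edges.

```bash
python3 - <<'E'
from h import *
w=np.load('y2.npy',allow_pickle=True).item()
r=atz(w,(120+182/3,190+378/3),13);f=atz(w,(120+258/3,190+378/3),23.5)
print('rim far',r,'centre x',r[0]-48,'foot far',f,'centre',f[0]-35)
for s in (172,585): print(atz(w,(120+370/3,190+s/3),13))
c=[q for q in blob(w,'yellow') if abs(q.mean(0)[0]-316)<30][0]; c=c[c[:,1]<120+380/3]
P=np.array([atz(w,(p[1],p[0]),13)[:2] for p in c])
from scipy.optimize import least_squares
f=lambda q:np.hypot(P[:,0]-q[0],P[:,1]-q[1])-q[2]
s=least_squares(f,[625,49,48],loss='soft_l1');print(s.x,np.abs(f(s.x)).mean(),len(P))
E
```

```text
rim far [672.52585725  49.29324568  13.        ] centre x 624.5258572538594 foot far [658.26885254  49.32815375  23.5       ] centre 623.2688525352262
[630.50406016  95.80940582  13.        ]
[630.31327672   2.67699904  13.        ]
[625.86706328  49.47724279  46.95627692] 0.17064112900484057 193
```

{"op": "apply_moves", "data": {
  "rows": [
    {"hand": -0.8,"delta_pos": [1,-0.5,3],"yaw": 0},
    {"hand": -0.8,"delta_pos": [1,-0.5,6],"yaw": 0},
    {"hand": -0.8,"delta_pos": [1,-0.5,9],"yaw": 0},
    {"hand": -0.8,"delta_pos": [1,-0.5,12],"yaw": 0},
    {"hand": -0.8,"delta_pos": [1,-0.5,14],"yaw": 0},
    {"hand": -0.8,"delta_pos": [1,-0.5,15.5],"yaw": 0},
    {"hand": -0.8,"delta_pos": [1,-0.5,16],"yaw": 0}
  ]
}}

```text
clock: 18.72
position: [625.7, 49.0, 92.9]
ee_rot: [1.0, -0.0, -0.0, 0.0]
contact_force: [1.2, -0.2, -1.3]
gripper_width: 21.2
grasp_force: 58.9
```

{"op": "apply_moves", "data": {
  "rows": [
    {"hand": -0.8,"delta_pos": [0,0,1],"yaw": 0},
    {"hand": -0.8,"delta_pos": [0,0,2],"yaw": 0}
  ]
}}

```text
clock: 18.88
position: [626.0, 49.1, 91.4]
ee_rot: [1.0, -0.0, 0.0, -0.0]
contact_force: [-0.5, -0.1, -2.3]
gripper_width: 20.9
grasp_force: 58.9
```

{"op": "apply_moves", "data": {
  "rows": [
    {"hand": -0.8,"delta_pos": [0,0,0.7],"yaw": 0},
    {"hand": -0.8,"delta_pos": [0,0,1.2],"yaw": 0}
  ]
}}

```text
clock: 19.05
position: [626.0, 49.1, 90.7]
ee_rot: [1.0, -0.0, 0.0, 0.0]
contact_force: [-2.5, 0.4, 4.4]
gripper_width: 21.0
grasp_force: 59.3
```

{"op": "apply_moves", "data": {
  "rows": [
    {"hand": -0.45,"delta_pos": [0,0,0],"yaw": 0},
    {"hand": -0.3,"delta_pos": [0,0,0],"yaw": 0},
    {"hand": 0,"delta_pos": [0,0,0],"yaw": 0},
    {"hand": 0.1,"delta_pos": [0,0,0],"yaw": 0},
    {"hand": 0.1,"delta_pos": [0,0,-10],"yaw": 0},
    {"hand": 0.1,"delta_pos": [0,0,-30],"yaw": 0},
    {"hand": 0.1,"delta_pos": [-10,0,-60],"yaw": 0},
    {"hand": 0.1,"delta_pos": [-30,2,-85],"yaw": 0},
    {"hand": 0.1,"delta_pos": [-60,4,-105],"yaw": 0},
    {"hand": 0.1,"delta_pos": [-95,6,-120],"yaw": 0},
    {"hand": 0.1,"delta_pos": [-130,9,-125],"yaw": 0},
    {"hand": 0.1,"delta_pos": [-160,9,-125],"yaw": 0}
  ]
}}

```text
clock: 20.05
position: [464.7, 39.9, 217.6]
ee_rot: [1.0, -0.001, 0.002, -0.001]
contact_force: [-0.8, 0.1, -0.1]
gripper_width: 47.1
grasp_force: 0.0
```

{"op": "apply_moves", "data": {
  "rows": [
    {"hand": 0.1,"delta_pos": [-15,0,0],"yaw": 0},
    {"hand": 0.1,"delta_pos": [-22,0,0],"yaw": 0},
    {"hand": 0.1,"delta_pos": [-22,0,0],"yaw": 0},
    {"hand": 0.1,"delta_pos": [-22,0,0],"yaw": 0},
    {"hand": 0.1,"delta_pos": [-22,0,0],"yaw": 0}
  ]
}}

```text
clock: 20.47
position: [445.1, 40.6, 215.3]
ee_rot: [1.0, -0.0, 0.0, -0.0]
contact_force: [0.8, -0.6, -0.4]
gripper_width: 47.0
grasp_force: 0.0
```

```bash
python3 - <<'E'
from h import *
st()
w=cam('wrist','g1.png');np.save('g1.npy',w,allow_pickle=True)
E
```

```text
t 20.47 tcp [445.1  40.6 215.3] q [ 1. -0.  0. -0.] w 47.0 F [ 0.8 -0.6 -0.4] g 0.0
```

View pics/g1.png

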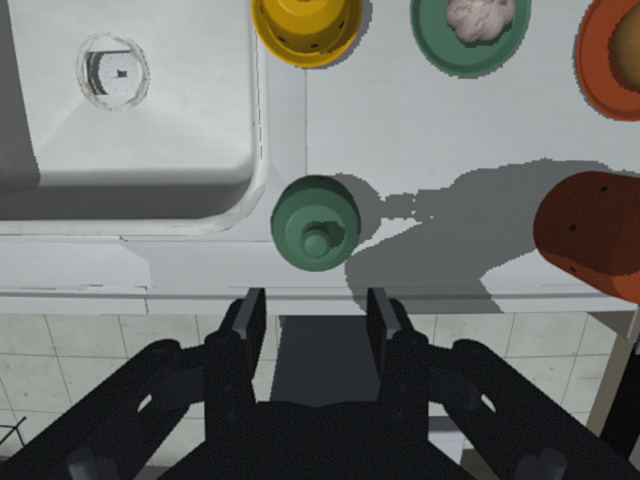

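The yellow dome sits inside its dish at the top of the image. The green knob's top is at about (242, 316).

```bash
python3 - <<'E'
from h import *
w=np.load('g1.npy',allow_pickle=True).item()
w4=dict(w);w4['xyz']=np.array(w['xyz'])-[445.1,40.6,215.3]+[476.1,-52.0,261.2]
print(atz(w,(242,316),99),tri([ray(w,(242,316)),ray(w4,(260,215))]))
c=[q for q in blob(w,'green') if abs(q.mean(0)[0]-316)<30][0]
print('widest',c[:,0].min(),c[:,0].max(),atz(w,(220,(c[:,0].min()+c[:,0].max())/2),30))
a=w['pixels'][215:265,290:345];print(cv2.imwrite('pics/gk.png',cv2.resize(a,None,fx=8,fy=8,interpolation=cv2.INTER_CUBIC)[:,:,::-1]))
E
```

```text
[445.02674634  41.36120585  99.        ] (array([443.10745705,  41.27340257,  94.69526901]), np.float64(0.5033718283204119))
widest 272 359 [444.24677251  41.78195504  30.        ]
True
```

View pics/gk.png

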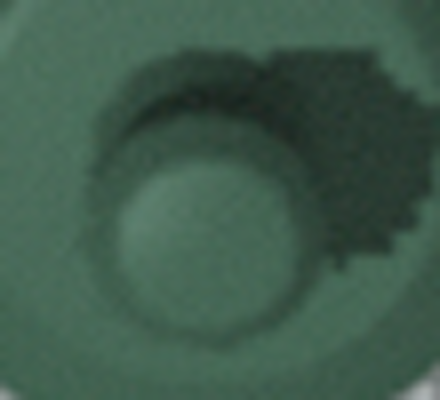

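The crop shows the knob's flat top centred at (245.6, 316.3), so the knob is near (443.6, 41.2). Gripping it.

{"op": "apply_moves", "data": {
  "rows": [
    {"hand": 0.1,"delta_pos": [-1.3,-0.6,30],"yaw": 0},
    {"hand": 0.1,"delta_pos": [-1.3,-0.6,60],"yaw": 0},
    {"hand": 0.1,"delta_pos": [-1.3,-0.6,85],"yaw": 0},
    {"hand": 0.1,"delta_pos": [-1.3,-0.6,101],"yaw": 0},
    {"hand": 0.1,"delta_pos": [-1.3,-0.6,110],"yaw": 0},
    {"hand": 0.1,"delta_pos": [-1.3,-0.6,113],"yaw": 0},
    {"hand": 0.1,"delta_pos": [-1.3,-0.6,113],"yaw": 0},
    {"hand": -0.2,"delta_pos": [-1.3,-0.6,113],"yaw": 0},
    {"hand": -0.4,"delta_pos": [-1.3,-0.6,113],"yaw": 0},
    {"hand": -0.6,"delta_pos": [-1.3,-0.6,113],"yaw": 0},
    {"hand": -0.8,"delta_pos": [-1.3,-0.6,113],"yaw": 0},
    {"hand": -0.8,"delta_pos": [-1.3,-0.6,113],"yaw": 0}
  ]
}}

```text
clock: 21.52
position: [443.4, 41.1, 103.0]
ee_rot: [1.0, -0.0, 0.001, -0.0]
contact_force: [-0.1, -0.5, 3.8]
gripper_width: 21.2
grasp_force: 58.7
```

{"op": "apply_moves", "data": {
  "rows": [
    {"hand": -0.8,"delta_pos": [0,0,0],"yaw": 0},
    {"hand": -0.8,"delta_pos": [0,0,0],"yaw": 0}
  ]
}}

```text
clock: 21.68
position: [443.4, 41.1, 103.0]
ee_rot: [1.0, -0.0, 0.001, -0.0]
contact_force: [1.1, -1.2, 5.8]
gripper_width: 20.9
grasp_force: 58.9
```

{"op": "apply_moves", "data": {
  "rows": [
    {"hand": -0.8,"delta_pos": [0,0,-8],"yaw": 0},
    {"hand": -0.8,"delta_pos": [0,0,-25],"yaw": 0},
    {"hand": -0.8,"delta_pos": [0,0,-50],"yaw": 0},
    {"hand": -0.8,"delta_pos": [10,7,-75],"yaw": 0},
    {"hand": -0.8,"delta_pos": [30,21,-90],"yaw": 0},
    {"hand": -0.8,"delta_pos": [56,40,-95],"yaw": 0},
    {"hand": -0.8,"delta_pos": [83,60,-95],"yaw": 0},
    {"hand": -0.8,"delta_pos": [110,80,-95],"yaw": 0},
    {"hand": -0.8,"delta_pos": [137,100,-95],"yaw": 0},
    {"hand": -0.8,"delta_pos": [160,117,-95],"yaw": 0},
    {"hand": -0.8,"delta_pos": [175,128,-95],"yaw": 0},
    {"hand": -0.8,"delta_pos": [182.3,132.7,-95],"yaw": 0}
  ]
}}

```text
clock: 22.68
position: [625.5, -93.5, 195.6]
ee_rot: [1.0, -0.002, -0.001, -0.0]
contact_force: [0.5, -0.2, -1.7]
gripper_width: 21.0
grasp_force: 58.9
```

{"op": "apply_moves", "data": {
  "rows": [
    {"hand": -0.8,"delta_pos": [0,0,0],"yaw": 0},
    {"hand": -0.8,"delta_pos": [0,0,0],"yaw": 0},
    {"hand": -0.8,"delta_pos": [0,0,0],"yaw": 0},
    {"hand": -0.8,"delta_pos": [0,0,15],"yaw": 0},
    {"hand": -0.8,"delta_pos": [0,0,30],"yaw": 0},
    {"hand": -0.8,"delta_pos": [0,0,45],"yaw": 0},
    {"hand": -0.8,"delta_pos": [0,0,58],"yaw": 0},
    {"hand": -0.8,"delta_pos": [0,0,67],"yaw": 0},
    {"hand": -0.8,"delta_pos": [0,0,71],"yaw": 0},
    {"hand": -0.8,"delta_pos": [0,0,71],"yaw": 0},
    {"hand": -0.8,"delta_pos": [0,0,71],"yaw": 0}
  ]
}}

```text
clock: 23.6
position: [624.9, -91.7, 126.9]
ee_rot: [1.0, -0.0, 0.0, 0.0]
contact_force: [0.2, 0.9, -1.6]
gripper_width: 21.0
grasp_force: 58.9
```

```bash
cat >> h.py <<'E'
def rimfit(w,color,rowmax,z=13,g=(0,0,50)):
    from scipy.optimize import least_squares
    c=max([q for q in blob(w,color) if abs(q.mean(0)[0]-316)<40],key=len); c=c[c[:,1]<rowmax]
    P=np.array([atz(w,(p[1],p[0]),z)[:2] for p in c])
    f=lambda q:np.hypot(P[:,0]-q[0],P[:,1]-q[1])-q[2]
    s=least_squares(f,g,loss='soft_l1');return s.x,np.abs(f(s.x)).mean(),len(P)
E
python3 - <<'E'
from h import *
st()
w=cam('wrist','g2.png');np.save('g2.npy',w,allow_pickle=True)
print(rimfit(w,'green',235,g=(625,-92,52)))
a=w['pixels'][120:320,190:440];cv2.imwrite('pics/g2c.png',cv2.resize(a,None,fx=3,fy=3,interpolation=cv2.INTER_CUBIC)[:,:,::-1])
E
```

```text
t 23.6 tcp [624.9 -91.7 126.9] q [ 1. -0.  0.  0.] w 21.0 F [ 0.2  0.9 -1.6] g 58.9
(array([626.01398688, -91.19019589,  52.1387357 ]), np.float64(0.20186006142884616), 195)
```

View pics/g2c.png

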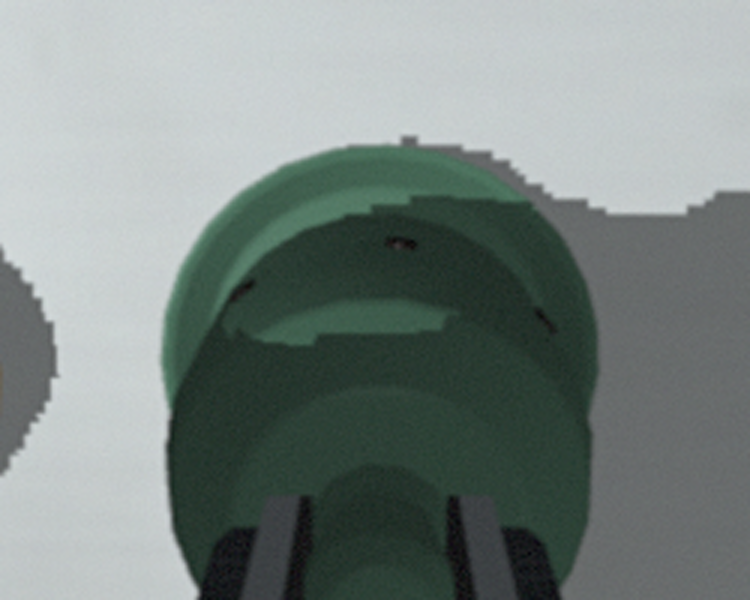

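The dome is centred on the rim sideways (167–590 against 162–598). I'll shift 1.2 mm in x and lower it.

{"op": "apply_moves", "data": {
  "rows": [
    {"hand": -0.8,"delta_pos": [1.2,-0.2,3],"yaw": 0},
    {"hand": -0.8,"delta_pos": [1.2,-0.2,6],"yaw": 0},
    {"hand": -0.8,"delta_pos": [1.2,-0.2,9],"yaw": 0},
    {"hand": -0.8,"delta_pos": [1.2,-0.2,12],"yaw": 0},
    {"hand": -0.8,"delta_pos": [1.2,-0.2,14.5],"yaw": 0},
    {"hand": -0.8,"delta_pos": [1.2,-0.2,16.5],"yaw": 0},
    {"hand": -0.8,"delta_pos": [1.2,-0.2,17.5],"yaw": 0},
    {"hand": -0.8,"delta_pos": [1.2,-0.2,18],"yaw": 0}
  ]
}}

```text
clock: 24.32
position: [625.8, -91.9, 108.3]
ee_rot: [1.0, -0.0, -0.0, 0.0]
contact_force: [-1.1, 1.2, 1.3]
gripper_width: 20.8
grasp_force: 59.2
```

{"op": "apply_moves", "data": {
  "rows": [
    {"hand": -0.8,"delta_pos": [0,0,0.7],"yaw": 0},
    {"hand": -0.8,"delta_pos": [0,0,1.2],"yaw": 0}
  ]
}}

```text
clock: 24.48
position: [625.8, -91.9, 108.2]
ee_rot: [1.0, -0.0, -0.0, 0.0]
contact_force: [-3.8, 0.1, 7.0]
gripper_width: 21.1
grasp_force: 59.8
```

{"op": "apply_moves", "data": {
  "rows": [
    {"hand": -0.45,"delta_pos": [0,0,0],"yaw": 0},
    {"hand": -0.3,"delta_pos": [0,0,0],"yaw": 0},
    {"hand": 0,"delta_pos": [0,0,0],"yaw": 0},
    {"hand": 0.1,"delta_pos": [0,0,0],"yaw": 0},
    {"hand": 0.1,"delta_pos": [0,0,-10],"yaw": 0},
    {"hand": 0.1,"delta_pos": [0,0,-30],"yaw": 0},
    {"hand": 0.1,"delta_pos": [-5,0,-65],"yaw": 0},
    {"hand": 0.1,"delta_pos": [-20,15,-95],"yaw": 0},
    {"hand": 0.1,"delta_pos": [-45,35,-115],"yaw": 0},
    {"hand": 0.1,"delta_pos": [-70,55,-130],"yaw": 0},
    {"hand": 0.1,"delta_pos": [-97,75,-142],"yaw": 0},
    {"hand": 0.1,"delta_pos": [-125,96,-147],"yaw": 0}
  ]
}}

```text
clock: 25.48
position: [500.7, -188.6, 257.0]
ee_rot: [1.0, 0.0, 0.003, 0.001]
contact_force: [0.9, -0.5, 0.0]
gripper_width: 46.9
grasp_force: 0.0
```

{"op": "apply_moves", "data": {
  "rows": [
    {"hand": 0.1,"delta_pos": [-25,20,0],"yaw": 0},
    {"hand": 0.1,"delta_pos": [-50,40,0],"yaw": 0},
    {"hand": 0.1,"delta_pos": [-66,52,0],"yaw": 0},
    {"hand": 0.1,"delta_pos": [-66,52,0],"yaw": 0},
    {"hand": 0.1,"delta_pos": [-66,52,0],"yaw": 0},
    {"hand": 0.1,"delta_pos": [-66,52,0],"yaw": 0},
    {"hand": 0.1,"delta_pos": [-66,52,0],"yaw": 0}
  ]
}}

```text
clock: 26.07
position: [435.7, -239.3, 254.2]
ee_rot: [1.0, 0.0, 0.0, 0.0]
contact_force: [0.1, -0.1, 0.8]
gripper_width: 47.0
grasp_force: 0.0
```

```bash
python3 - <<'E'
from h import *
st()
w=cam('wrist','r1.png');np.save('r1.npy',w,allow_pickle=True)
rep(w,'red',13)
E
```

```text
t 26.07 tcp [ 435.7 -239.3  254.2] q [1. 0. 0. 0.] w 47.0 F [ 0.1 -0.1  0.8] g 0.0
red px(r,c) [218. 318.] n 330 xy [ 418.3 -240.7] dia 130.9 rms 2.5
red px(r,c) [ 52. 335.] n 263 xy [ 604.7 -257.8] dia 131.8 rms 0.3
```

View pics/r1.png

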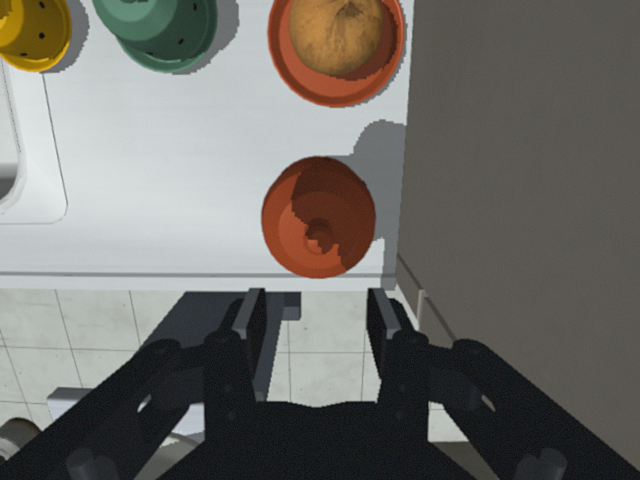

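Both seated domes and the onion's dish (35, 336) look right. The red knob is around (241, 319), and I'll refine that with Hough on an enlarged crop.

```bash
python3 - <<'E'
from h import *
def H(f,r0,c0):
    w=np.load(f,allow_pickle=True).item()
    a=w['pixels'][r0:r0+60,c0:c0+60,:]
    for ch in (0,1,2,None):
        g=cv2.cvtColor(a,cv2.COLOR_RGB2GRAY) if ch is None else a[:,:,ch]
        g=cv2.resize(g,None,fx=6,fy=6,interpolation=cv2.INTER_CUBIC)
        g=cv2.createCLAHE(4,(4,4)).apply(cv2.GaussianBlur(g,(9,9),0))
        for r in (55,):
            h=cv2.HoughCircles(g,cv2.HOUGH_GRADIENT_ALT,1,20,param1=80,param2=.5,minRadius=55,maxRadius=100)
            if h is not None: print(f,ch,[np.round([r0+q[1]/6,c0+q[0]/6,q[2]/6],1).tolist() for q in h[0][:4]])
    return w
H('g1.npy',212,286);w=H('r1.npy',210,289)
t=cam('top')
for r,c in((240,319),(242,319),(244,319)): print(atz(w,(r,c),139),tri([ray(w,(r,c)),ray(t,(300,467))]))
a=w['pixels'][215:262,319].astype(int).sum(1);print(a.tolist())
print(w['pixels'][246,295:345].astype(int).sum(1).tolist())
E
```

```text
g1.npy 0 [[245.3000030517578, 315.0, 11.600000381469727], [235.6999969482422, 314.70001220703125, 14.0], [245.3000030517578, 315.0, 10.100000381469727], [235.6999969482422, 314.70001220703125, 10.5]]
g1.npy 1 [[245.5, 315.0, 11.600000381469727], [235.1999969482422, 316.20001220703125, 14.199999809265137], [245.5, 315.0, 15.699999809265137], [245.5, 315.0, 10.100000381469727]]
g1.npy 2 [[244.6999969482422, 317.0, 11.800000190734863], [244.6999969482422, 317.0, 14.5], [234.5, 314.5, 14.600000381469727], [234.5, 314.5, 12.899999618530273]]
g1.npy None [[245.0, 315.20001220703125, 11.199999809265137], [235.0, 314.29998779296875, 13.800000190734863], [245.0, 315.20001220703125, 15.399999618530273]]
r1.npy 0 [[241.3000030517578, 321.29998779296875, 13.399999618530273], [233.8000030517578, 318.20001220703125, 15.600000381469727]]
r1.npy 1 [[241.3000030517578, 318.0, 14.699999809265137]]
r1.npy None [[257.29998779296875, 329.70001220703125, 10.300000190734863]]
[ 437.50570942 -240.67743796  139.        ] (array([ 434.93619618, -241.01731225,  131.71593103]), np.float64(0.35668486830477447))
[ 435.96583405 -240.68012682  139.        ] (array([ 434.72622719, -240.61583841,  134.88924659]), np.float64(0.13992748647679787))
[ 434.42012035 -240.68283449  139.        ] (array([ 434.53133537, -240.21668561,  138.04362564]), np.float64(0.6249095603093417))
[160, 157, 138, 122, 135, 135, 122, 124, 110, 96, 127, 107, 123, 140, 107, 138, 150, 166, 174, 162, 168, 170, 157, 171, 160, 162, 155, 158, 150, 147, 161, 194, 258, 278, 268, 277, 267, 256, 233, 238, 273, 278, 284, 268, 273, 271, 267]
[283, 284, 282, 283, 272, 278, 276, 276, 274, 261, 251, 244, 247, 269, 278, 285, 288, 276, 278, 284, 279, 277, 230, 189, 194, 166, 150, 171, 165, 163, 172, 162, 169, 166, 164, 161, 159, 210, 259, 270, 273, 271, 277, 225, 170, 158, 151, 146, 165, 156]
```

{"op": "apply_moves", "data": {
  "rows": [
    {"hand": 0.1,"delta_pos": [-0.5,1.3,30],"yaw": 0},
    {"hand": 0.1,"delta_pos": [-0.5,1.3,60],"yaw": 0},
    {"hand": 0.1,"delta_pos": [-0.5,1.3,85],"yaw": 0},
    {"hand": 0.1,"delta_pos": [-0.5,1.3,101],"yaw": 0},
    {"hand": 0.1,"delta_pos": [-0.5,1.3,110],"yaw": 0},
    {"hand": 0.1,"delta_pos": [-0.5,1.3,113],"yaw": 0},
    {"hand": 0.1,"delta_pos": [-0.5,1.3,113],"yaw": 0},
    {"hand": -0.2,"delta_pos": [-0.5,1.3,113],"yaw": 0},
    {"hand": -0.4,"delta_pos": [-0.5,1.3,113],"yaw": 0},
    {"hand": -0.6,"delta_pos": [-0.5,1.3,113],"yaw": 0},
    {"hand": -0.8,"delta_pos": [-0.5,1.3,113],"yaw": 0},
    {"hand": -0.8,"delta_pos": [-0.5,1.3,113],"yaw": 0}
  ]
}}

```text
clock: 27.17
position: [435.2, -241.2, 142.4]
ee_rot: [1.0, -0.0, 0.001, 0.0]
contact_force: [-0.1, 0.6, 6.4]
gripper_width: 20.9
grasp_force: 58.8
```

{"op": "apply_moves", "data": {
  "rows": [
    {"hand": -0.8,"delta_pos": [0,0,0],"yaw": 0},
    {"hand": -0.8,"delta_pos": [0,0,0],"yaw": 0}
  ]
}}

```text
clock: 27.33
position: [435.2, -241.2, 142.4]
ee_rot: [1.0, -0.0, 0.001, 0.0]
contact_force: [-0.2, -0.3, 5.4]
gripper_width: 21.4
grasp_force: 58.8
```

{"op": "apply_moves", "data": {
  "rows": [
    {"hand": -0.8,"delta_pos": [0,0,-8],"yaw": 0},
    {"hand": -0.8,"delta_pos": [0,0,-25],"yaw": 0},
    {"hand": -0.8,"delta_pos": [0,0,-50],"yaw": 0},
    {"hand": -0.8,"delta_pos": [0,0,-78],"yaw": 0},
    {"hand": -0.8,"delta_pos": [0,0,-105],"yaw": 0},
    {"hand": -0.8,"delta_pos": [10,1,-125],"yaw": 0},
    {"hand": -0.8,"delta_pos": [30,3,-130],"yaw": 0},
    {"hand": -0.8,"delta_pos": [55,5,-130],"yaw": 0},
    {"hand": -0.8,"delta_pos": [82,8,-130],"yaw": 0},
    {"hand": -0.8,"delta_pos": [109,11,-130],"yaw": 0},
    {"hand": -0.8,"delta_pos": [135,14,-130],"yaw": 0},
    {"hand": -0.8,"delta_pos": [155,16,-130],"yaw": 0}
  ]
}}

```text
clock: 28.33
position: [590.3, -256.9, 269.5]
ee_rot: [1.0, -0.001, -0.001, -0.001]
contact_force: [1.2, -1.2, -3.0]
gripper_width: 20.8
grasp_force: 59.1
```

{"op": "apply_moves", "data": {
  "rows": [
    {"hand": -0.8,"delta_pos": [10,0,0],"yaw": 0},
    {"hand": -0.8,"delta_pos": [14.5,0.3,0],"yaw": 0},
    {"hand": -0.8,"delta_pos": [14.5,0.3,0],"yaw": 0},
    {"hand": -0.8,"delta_pos": [14.5,0.3,0],"yaw": 0},
    {"hand": -0.8,"delta_pos": [14.5,0.3,0],"yaw": 0}
  ]
}}

```text
clock: 28.75
position: [602.8, -257.3, 270.9]
ee_rot: [1.0, -0.001, -0.0, -0.0]
contact_force: [1.1, -0.4, -3.8]
gripper_width: 20.8
grasp_force: 59.0
```

```bash
python3 - <<'E'
from h import *
st()
w=cam('wrist','r2.png');np.save('r2.npy',w,allow_pickle=True)
for c in blob(w,'red'): print(c.mean(0),c.min(0),c.max(0))
r=np.load('r1.npy',allow_pickle=True).item()
# onion contour from r1 (orange-brown) : widest columns and near edge
hsv=cv2.cvtColor(r['pixels'],cv2.COLOR_RGB2HSV);m=cv2.inRange(hsv,(10,60,40),(25,255,255))
c=max(cv2.findContours(m[:90,270:410],cv2.RETR_EXTERNAL,cv2.CHAIN_APPROX_NONE)[0],key=len)[:,0]+[270,0]
print('onion',c.min(0),c.max(0),[np.round(circ(r,c,z)[0],1).tolist() for z in (35,45)])
E
```

```text
t 28.75 tcp [ 602.8 -257.3  270.9] q [ 1.    -0.001 -0.    -0.   ] w 20.8 F [ 1.1 -0.4 -3.8] g 59.0
[316.24833997 265.16998672] [227 142] [406 356]
onion [288   0] [383  76] [[607.3, -256.0, 42.5], [604.5, -255.5, 41.2]]
```

{"op": "apply_moves", "data": {
  "rows": [
    {"hand": -0.8,"delta_pos": [2,0.2,5],"yaw": 0},
    {"hand": -0.8,"delta_pos": [2,0.2,12],"yaw": 0},
    {"hand": -0.8,"delta_pos": [2,0.2,22],"yaw": 0},
    {"hand": -0.8,"delta_pos": [2,0.2,34],"yaw": 0},
    {"hand": -0.8,"delta_pos": [2,0.2,44],"yaw": 0},
    {"hand": -0.8,"delta_pos": [2,0.2,50],"yaw": 0},
    {"hand": -0.8,"delta_pos": [2,0.2,50],"yaw": 0}
  ]
}}

```text
clock: 29.38
position: [604.7, -257.2, 218.3]
ee_rot: [1.0, -0.001, -0.002, -0.001]
contact_force: [0.3, 0.1, -3.6]
gripper_width: 21.1
grasp_force: 59.0
```

{"op": "apply_moves", "data": {
  "rows": [
    {"hand": -0.8,"delta_pos": [0,0,6],"yaw": 0},
    {"hand": -0.8,"delta_pos": [0,0,14],"yaw": 0},
    {"hand": -0.8,"delta_pos": [0,0,24],"yaw": 0},
    {"hand": -0.8,"delta_pos": [0,0,34],"yaw": 0},
    {"hand": -0.8,"delta_pos": [0,0,44],"yaw": 0},
    {"hand": -0.8,"delta_pos": [0,0,50],"yaw": 0},
    {"hand": -0.8,"delta_pos": [0,0,54],"yaw": 0},
    {"hand": -0.8,"delta_pos": [0,0,54],"yaw": 0},
    {"hand": -0.8,"delta_pos": [0,0,54],"yaw": 0}
  ]
}}

```text
clock: 30.13
position: [605.9, -257.7, 166.9]
ee_rot: [1.0, -0.0, -0.0, 0.0]
contact_force: [0.7, -0.1, -2.4]
gripper_width: 21.0
grasp_force: 59.0
```

```bash
python3 - <<'E'
from h import *
st()
w=cam('wrist','r3.png');np.save('r3.npy',w,allow_pickle=True)
for rm in (190,200,210,220): print(rm,rimfit(w,'red',rm,g=(604,-257,66)))
c=max(blob(w,'red'),key=len)
for r in range(int(c[:,1].min()),300,12): q=c[c[:,1]==r][:,0]; print(r,q.min(),q.max(),end='; ')
a=w['pixels'][110:310,180:450];cv2.imwrite('pics/r3c.png',cv2.resize(a,(800,593),interpolation=cv2.INTER_CUBIC)[:,:,::-1])
E
```

```text
t 30.13 tcp [ 605.9 -257.7  166.9] q [ 1. -0. -0.  0.] w 21.0 F [ 0.7 -0.1 -2.4] g 59.0
190 (array([ 604.21632507, -257.25625514,   65.9916285 ]), np.float64(0.21534959210867027), 146)
200 (array([ 604.25528388, -257.22969555,   65.95625727]), np.float64(0.21564519410989688), 166)
210 (array([ 604.35517171, -257.23362666,   65.86909249]), np.float64(0.2157888619436073), 186)
220 (array([ 604.54491263, -257.29650229,   65.70950171]), np.float64(0.2327587663799646), 206)
149 317 320; 161 275 358; 173 260 373; 185 250 383; 197 244 389; 209 240 392; 221 239 394; 233 233 399; 245 231 402; 257 229 404; 269 227 405; 281 227 405; 293 229 403;
```

View pics/r3c.png

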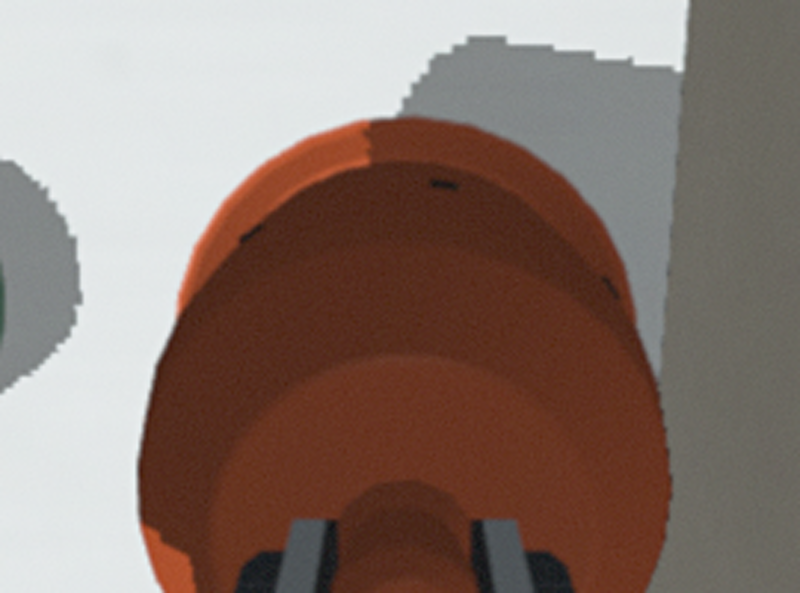

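```bash
python3 - <<'E'
from h import *
w=np.load('r3.npy',allow_pickle=True).item();k=800/270
r=atz(w,(110+118/k,180+403/k),13);f=atz(w,(110+162/k,180+403/k),24.5);print(r,r[0]-67,f,f[0]-54)
for i in range(3): st(); cam('wrist')
w=np.load('g2.npy',allow_pickle=True).item()
r=atz(w,(120+146/3,316),13);f=atz(w,(120+215/3,316),23.9);print('green ref',r[0]-54,f[0]-41)
E
```

```text
[ 670.04278532 -257.07204354   13.        ] 603.0427853164632 [ 659.48232064 -257.0417061    24.5       ] 605.4823206440898
t 30.18 tcp [ 606.2 -257.7  167.3] q [ 1. -0.  0.  0.] w 21.1 F [-0.6  0.4 -3.1] g 59.0
t 30.23 tcp [ 606.3 -257.7  167.6] q [ 1.    -0.     0.001  0.   ] w 21.0 F [ 0.   0.  -3.5] g 59.0
t 30.28 tcp [ 606.2 -257.7  167.7] q [ 1.    -0.     0.001  0.   ] w 20.8 F [ 0.3  0.5 -2.6] g 59.0
green ref 624.3594542492273 623.3339413536461
```

The dome is about 2 mm too far in +x (dish 604.3, foot 606.2), so I'll correct that and lower it.

{"op": "apply_moves", "data": {
  "rows": [
    {"hand": -0.8,"delta_pos": [-1.9,-0.3,0],"yaw": 0},
    {"hand": -0.8,"delta_pos": [-1.9,-0.3,3],"yaw": 0},
    {"hand": -0.8,"delta_pos": [-1.9,-0.3,6],"yaw": 0},
    {"hand": -0.8,"delta_pos": [-1.9,-0.3,9],"yaw": 0},
    {"hand": -0.8,"delta_pos": [-1.9,-0.3,12],"yaw": 0},
    {"hand": -0.8,"delta_pos": [-1.9,-0.3,14.5],"yaw": 0},
    {"hand": -0.8,"delta_pos": [-1.9,-0.3,16.5],"yaw": 0},
    {"hand": -0.8,"delta_pos": [-1.9,-0.3,17.5],"yaw": 0},
    {"hand": -0.8,"delta_pos": [-1.9,-0.3,17.5],"yaw": 0}
  ]
}}

```text
clock: 31.08
position: [603.8, -257.3, 149.0]
ee_rot: [1.0, -0.0, -0.0, -0.0]
contact_force: [-0.3, -0.5, -3.1]
gripper_width: 21.0
grasp_force: 59.1
```

{"op": "apply_moves", "data": {
  "rows": [
    {"hand": -0.8,"delta_pos": [0,0,0.7],"yaw": 0},
    {"hand": -0.8,"delta_pos": [0,0,1.2],"yaw": 0}
  ]
}}

```text
clock: 31.25
position: [604.0, -257.3, 148.3]
ee_rot: [1.0, -0.0, 0.0, 0.0]
contact_force: [0.1, 0.6, -2.5]
gripper_width: 20.9
grasp_force: 59.1
```

{"op": "apply_moves", "data": {
  "rows": [
    {"hand": -0.8,"delta_pos": [0,0,0.6],"yaw": 0},
    {"hand": -0.8,"delta_pos": [0,0,1.2],"yaw": 0},
    {"hand": -0.8,"delta_pos": [0,0,1.2],"yaw": 0}
  ]
}}

```text
clock: 31.5
position: [604.0, -257.3, 147.6]
ee_rot: [1.0, -0.0, 0.0, 0.0]
contact_force: [-1.5, 0.2, -0.3]
gripper_width: 20.9
grasp_force: 59.3
```

{"op": "apply_moves", "data": {
  "rows": [
    {"hand": -0.8,"delta_pos": [0,0,0.5],"yaw": 0},
    {"hand": -0.8,"delta_pos": [0,0,0.5],"yaw": 0}
  ]
}}

```text
clock: 31.67
position: [604.0, -257.4, 147.6]
ee_rot: [1.0, -0.0, 0.0, 0.0]
contact_force: [-2.3, 1.5, 2.5]
gripper_width: 20.8
grasp_force: 59.7
```

Seated (foot at 5.2, contact force rising). Release and retreat to a pose with a view of all three.

{"op": "apply_moves", "data": {
  "rows": [
    {"hand": -0.45,"delta_pos": [0,0,0],"yaw": 0},
    {"hand": -0.3,"delta_pos": [0,0,0],"yaw": 0},
    {"hand": 0,"delta_pos": [0,0,0],"yaw": 0},
    {"hand": 0.1,"delta_pos": [0,0,0],"yaw": 0},
    {"hand": 0.1,"delta_pos": [0,0,-10],"yaw": 0},
    {"hand": 0.1,"delta_pos": [0,0,-30],"yaw": 0},
    {"hand": 0.1,"delta_pos": [-5,0,-60],"yaw": 0},
    {"hand": 0.1,"delta_pos": [-25,-15,-85],"yaw": 0},
    {"hand": 0.1,"delta_pos": [-50,-35,-100],"yaw": 0},
    {"hand": 0.1,"delta_pos": [-75,-60,-110],"yaw": 0},
    {"hand": 0.1,"delta_pos": [-95,-90,-110],"yaw": 0},
    {"hand": 0.1,"delta_pos": [-115,-120,-110],"yaw": 0}
  ]
}}

```text
clock: 32.67
position: [488.3, -136.6, 258.3]
ee_rot: [1.0, -0.001, 0.002, 0.0]
contact_force: [0.4, 1.4, 0.3]
gripper_width: 46.9
grasp_force: 0.0
```

{"op": "apply_moves", "data": {
  "rows": [
    {"hand": 0.1,"delta_pos": [-20,-30,0],"yaw": 0},
    {"hand": 0.1,"delta_pos": [-40,-50,-10],"yaw": 0},
    {"hand": 0.1,"delta_pos": [-60,-50,-20],"yaw": 0},
    {"hand": 0.1,"delta_pos": [-60,-50,-20],"yaw": 0},
    {"hand": 0.1,"delta_pos": [-60,-50,-20],"yaw": 0}
  ]
}}

```text
clock: 33.08
position: [429.0, -86.9, 278.3]
ee_rot: [1.0, 0.0, 0.002, -0.0]
contact_force: [0.5, 0.2, -0.1]
gripper_width: 46.8
grasp_force: 0.0
```

```bash
python3 - <<'E'
from h import *
st()
w=cam('wrist','f1.png');s=cam('scene')
b=s['pixels'][190:370,290:510]
cv2.imwrite('pics/f.png',np.vstack([cv2.resize(w['pixels'][0:170,100:620],(790,258)),cv2.resize(b,(418,342))[:, :] if 0 else cv2.copyMakeBorder(cv2.resize(b,(418,342)),0,0,0,372,cv2.BORDER_CONSTANT)])[:,:,::-1])
E
```

```text
t 33.08 tcp [429.  -86.9 278.3] q [ 1.     0.     0.002 -0.   ] w 46.8 F [ 0.5  0.2 -0.1] g 0.0
```

```bash
python3 - <<'E'
from h import *
w=cam('wrist');t=cam('top')
for n,p in (('medium_dish',None),('small_dish',None),('large_dish',None),('small_dome',None),('medium_dome',None),('large_dome',None),('shaker',None)):
    for c,im in (('wrist',w),('top',t)):
        r=nets.pinpoint(c,n)
        if r: print(n,c,round(r[0]['score'],2),np.round(atz(im,r[0]['location'],5 if 'dome' in n else 0),1))
for c in HUE: rep(w,c,13)
E
```

```text
medium_dish top 0.2 [629.4  50.6   0. ]
small_dish top 0.81 [620.4  49.6   0. ]
large_dish top 0.45 [770.3   8.8   0. ]
small_dome wrist 0.55 [627.9  50.9   5. ]
small_dome top 0.65 [621.8  51.8   5. ]
medium_dome wrist 0.6 [622.6 -92.5   5. ]
medium_dome top 0.61 [625.8 -84.6   5. ]
large_dome wrist 0.93 [ 605.6 -253.8    5. ]
large_dome top 0.64 [ 602.2 -251.2    5. ]
shaker top 0.67 [771.3  15.2   0. ]
red px(r,c) [ 39. 499.] n 251 xy [ 629.5 -275.4] dia 180.7 rms 6.3
green px(r,c) [ 26. 320.] n 172 xy [625.2 -91.4] dia 103.5 rms 0.4
yellow px(r,c) [ 24. 182.] n 156 xy [626.3  49.4] dia 94.9 rms 1.1
```

The picture budget is used up, so I'll check the rest by numbers: whether the shaker moved, and where each knob shows in the top view against where a seated, level dome would put it.

```bash
python3 - <<'E'
from h import *
t=cam('top');o=cv2.imread('pics/top0.png')[:,:,::-1]
tm=o[120:155,315:345].copy();r=cv2.matchTemplate(np.ascontiguousarray(t['pixels'][110:165,305:355]),tm,cv2.TM_CCOEFF_NORMED)
print('shaker',cv2.minMaxLoc(r)[1],cv2.minMaxLoc(r)[3],'(10,10 = unmoved)')
K=np.array([[t['fx'],0,t['cx']],[0,t['fy'],t['cy']],[0,0,1.]]);M=rot(t)
def proj(p): return cv2.projectPoints(np.array([p],float),cv2.Rodrigues(M.T)[0],-M.T@np.array(t['xyz']),K,np.array(t['dist'],float))[0].ravel()
# knob template from start image vs now, shift compared with predicted
for n,a,b,h in(('yellow',(477.4,-107.8),(626,49.1),83),('green',(443.5,41.1),(625.8,-91.9),100),('red',(435.2,-240.9),(604,-257.3),139)):
    pa=proj((*a,h));pb=proj((*b,h+5));q=np.round(pa).astype(int);s=np.round(pb).astype(int)
    g=lambda i:cv2.Laplacian(cv2.GaussianBlur(cv2.cvtColor(np.ascontiguousarray(i),cv2.COLOR_RGB2GRAY),(3,3),0),cv2.CV_32F)
    r=cv2.matchTemplate(g(t['pixels'][s[1]-18:s[1]+19,s[0]-18:s[0]+19]),g(o[q[1]-9:q[1]+10,q[0]-9:q[0]+10]),cv2.TM_CCOEFF_NORMED)
    m=cv2.minMaxLoc(r);print(n,'pred',np.round(pb,1),'found',np.array(m[3])-9+s+(pa-q),'score',round(m[1],2))
E
```

```text
shaker 0.9975697994232178 (10, 10) (10,10 = unmoved)
yellow pred [310.1 203.4] found [310.33640414 204.07437591] score 0.59
green pred [382.7 201.3] found [382.26837185 202.71776323] score 0.52
red pred [474.1 208.6] found [473.77403623 209.85592246] score 0.6
```

Shaker unmoved; each knob is within 1.5 px of where a level, seated dome would put it. Handing in.

```bash
python3 -c "
from bench import workorder
print(workorder.job_done())"
```

```text
the job is handed in; nothing more can be done
None
```

The job is handed in: the garlic is in the sage-green dish and the mushroom in the mustard-yellow one, both within about 2.5 mm of centre. All three domes are seated on their own dishes, with each foot set down at floor height (5.0–5.2 mm). The shaker has not moved, and the robot's clock was at about 33 s of 115. After the red dome was released I checked by numbers only, as the picture budget was used up. The judge's result was not reported.

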